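# Index the V-block to the collimator and hold a lens barrel seated in it

## Robot

A 7-joint arm with a two-finger parallel gripper is mounted at the origin on the work surface. World frame = base frame: x ahead of the robot, y to its left, z up, the work surface at z = 0. Lengths are in m, angles in rad, forces in N, time in s.
With the tool pointing down it reaches from about 0.4 to 0.85 m from the base axis. Payload 10.4 kg.
Tool frame: the origin (TCP) lies between the finger pads; the fingertips stand tip_extent ahead of it and the grasp point (between the pads) lies 2 mm behind it (tip_extent is the distance from the TCP to the fingertips, in m); z points along the fingers, y is the direction in which the jaws open and shut (so a half turn about z gives the same grasp; the last joint's range is limited). The gripper opens to 87 mm and grips with 3 to 60 N. Pads are 19 mm wide; open, the fingers measure 117 mm over their backs; the gripper's body (75 mm by 190 mm) begins 51 mm behind the grasp point.
Start: joints at [1.187, 0.332, -0.065, 1.46, 0.022, 1.35, -0.088], TCP at [0.221, -0.585, 0.205] pointing down, gripper open.
Joint ranges: [-2.6, 2.6], [-0.5, 2.12], [-1.47, 1.34], [0.16, 2.42], [-1.27, 4.41], [0.06, 2.06], [-2.6, 2.6]. Speed limits (rad/s): [2.22, 2.22, 2.79, 2.79, 3.14, 3.14, 3.14].

## Interface

Orientations are given as a unit quaternion [x, y, z, w].
In Python, from bench import read_state, camera, camera_params, close_job, tip_extent gives the robot as it stands. The module is installed in compiled form; this text tells all that it offers.
- The arm moves only by the tool send_rows, never from a script. Its argument "steps" is a list of rows, each a list of 7 numbers: the turn, a rotation vector about the tool's x, y, z in degrees, then the shift along the tool's x, y, z in m, then the gripper's target within -1 to 1 (shut at 1, half-way at 0, fully open at -1). In form: [[ax, ay, az, x, y, z, jaw], ...]. A call has exactly 10 rows; each row shifts and turns the pose as measured when the row begins, along the tool's axes as they then stand; what a row does not reach is not made up. A row lasts 1/10 s, in which the tool goes at most 50 mm and 8.59 degrees, less where a joint would pass 70% of its speed; a pose out of reach is approached as far as the arm can. A call with a gripper value outside its range is refused whole. The fingers move at their own pace and stop on an object; "force" is the grip in N (left out, the last holds). Time passes only in rows, so rows that do not move let the fingers close, or fill a call up. It gives the time, the measured TCP pose, the force and the opening at its end, in the units of the state.
- read_state(): the state, without advancing time (a new reading comes with each control period).
- camera(name): name is "side" or "top"; returns (picture, depth): 384x512x3 uint8, blue, green, red; 384x512 float32, m along the optical axis (not along the pixel's ray), 0 where there is no reading.
- camera_params(name): a dict with "camera_matrix" (3x3 intrinsics, pixels), "world_from_camera" (4x4, takes a point from camera to world coordinates). Camera axes: x right, y down, z forward; pixel columns grow to the right and rows downward; lengths in m; the calibration is good to about 2 mm. A picture is of the moment at which its call begins. camera_params takes no time and is no camera call.
- close_job(): hands the job in, once; it reports no verdict.
The state is a dict: "time": time; "joint_positions": joint angles; "joint_vel": joint speeds; "joint_torque": joint torques, N m; "ee_pos": TCP position; "eef_rot": TCP orientation; "ft_force": force on the tool from outside, world axes, zero at the start; "torque": the same for the moment, N m; "width": finger opening in m.
Only numpy, scipy, OpenCV 4.12 (cv2) and the standard library are available. Lean on these libraries where they do the work, as an engineer would, in place of code of your own. Each camera call takes 0.05 s, during which the arm holds its last target.

## Task

Get the lens barrel ready for its collimator reading: lift the sprung plunger by its black knob, swing the dial round to the notch where the V-block points straight at the collimator, and let the plunger drop home in that notch. Then take the long lens barrel from the tray, lay it gently in the V-block with its wide front ring towards the collimator and that ring clear of the block's end, and finish while still holding it there, the gripper pressing it straight down firmly (about 10 N) so that it bears on both faces of the V. Leave the short barrel and the other things on the bench where they are.

Things in the scene. Friction and masses are not known exactly. Their poses are not given: they have to be found in the camera images.
- station: Test station fixed to the bench: grey base plate 240 (x) by 420 (y) by 12 mm, from 125 mm on the -y side to 295 mm on the +y side of the origin, which is at bench height under the dial's vertical axis. The collimator, a level grey tube in black clamp blocks (64 mm wide, top 104 mm over the bench), stands at +y, 126 to 300 mm from the dial's axis, looking along -y, axis 70 mm up.
- index_plate: Steel arc on the base plate, on the -x side of the dial, 82 to 112 mm from its axis, top 20 mm over the bench, with four radial notches 10 mm wide, 30 degrees apart, for the dial angles -30, 0, 30 and 60 degrees. Origin and axes as station.
- dial (a joint): Angle of the dial (rad), anticlockwise from above, about the vertical through the station's origin. 0: the V-block points straight at the collimator, the plunger over the notch on the station's -x side. Starts locked at about 1.047 (60 degrees), two notches away; range -0.62 to 1.17; friction 0.12 N m, stays where left. A disc 150 mm across, top 28 mm over the bench, with a lug for the plunger.
- plunger (a joint): Lift of the spring plunger (m): 0 home, 0.012 fully up. Its 8 mm round-nosed pin stands 7 mm deep in a notch when home; above 0.007 it clears the index plate and the dial can be swung by the lifted knob. Let go between notches it rides on the plate (about 0.007) and drops into the next notch it meets. The spring pushes down with 4 N at home, 8 N fully up.
- knob (a point): Middle of the plunger's black knob, an upright cylinder 24 mm in diameter, 20 mm high, 97 mm from the dial's axis; when home it reaches from 46 to 66 mm over the bench. Under it a 19 mm sleeve down to the lug, whose top is 28 mm over the bench. At dial angle a it lies at (-97 cos a, -97 sin a) mm in the station's x, y.
- vee (a point): Where the barrel's axis lies when seated: midway along the V-block on the dial, 70 mm over the bench. y runs along the V, to the collimator when the dial is at 0; x across; z up. Block 80 mm long, 56 mm wide: two saddles 22 mm long (18 to 40 mm from the middle), tops 64 mm over the bench, 90-degree V; between them an open 36 mm gap, floor 36 mm over the bench, for fingers beside the barrel.
- flank_near: The V's ground steel face on the -x side of vee (in both saddles), leaning 45 degrees. Its origin lies on the dial's axis at bench height.
- flank_far: The V's ground steel face on the +x side of vee (in both saddles), leaning 45 degrees. Its origin lies on the dial's axis at bench height.
- barrel: Long lens barrel, loose, black, 150 to 290 g. Origin on its axis at the middle of the plain part (40 mm diameter, 96 mm long); x along the axis to the front: a wide ring 46 mm in diameter, 14 mm long, with the lens. Behind, a brass stub 30 mm in diameter, 8 mm long. Lies in one tray nest, axis 34 mm over the bench, front to the tray's +x. Seated, its origin is within 8 mm of vee along the V.
- barrel_front (a point): Centre of the barrel's front face, 62 mm from its origin along its x.
- tray: Cream nest tray, fixed to the bench, 136 mm (x) by 226 mm (y), floor 4 mm and rim 10 mm over the bench, origin under its centre. Two nests at y = -47.5 and +47.5 mm hold the two barrels along the tray's x, each on four sloping pads 22 to 40 mm from the middle; the middle 44 mm of a nest is open beside the barrel for fingers.
- short_barrel: The short barrel, in the tray's other nest; to be left alone: a plain black cylinder 40 mm in diameter and 64 mm long with no wide ring, origin at its middle, x along its axis.
- dust_cap: Bystander: black round cap, 50 mm in diameter and 15 mm high, on the station's base plate beside the collimator; origin under its centre.
- screwdriver: Bystander: grey screwdriver, 170 mm long, lying on the bench on the robot's side of the station.
- tape_roll: Bystander: roll of tape, 90 mm in diameter and 24 mm high, lying on the bench; origin under its centre.
- alcohol: Bystander: white bottle, 52 mm in diameter and 130 mm high, standing on the bench; origin under its centre.
Not all that is in view belongs to the job. What is shaped like the barrel but brown or pink is not meant.

How it is judged:
On the way, in this order (a step that is already met when the one before it is completed fails the run):
1. the plunger is lifted clear of the parked notch (value of joint plunger above 0.0065 m and value of joint dial above 0.95 rad), for 0.05 s.
2. the dial stands at the notch facing the collimator with the plunger home (value of joint dial between -0.03 and 0.03 rad and value of joint plunger below 0.002 m), for 0.2 s.
3. the long barrel lies in the V-block, front ring towards the collimator (angle between the x axis of barrel and the y axis of vee, either way round below 0.05 rad and y of barrel_front in the frame of vee above 0.04 m and x of barrel in the frame of vee between -0.0025 and 0.0025 m and z of barrel in the frame of vee between -0.0025 and 0.002 m and y of barrel in the frame of vee between -0.009 and 0.015 m), for 0.2 s.
At the end, for the whole second after the job is handed in: Dial at the collimator notch (0.03 rad), plunger home (2 mm); barrel in the V within 2.5 mm and 0.05 rad of the seated axis, front to the collimator, origin 9 mm behind to 15 mm ahead of the middle; gripper bears on it (over 4 N), each V face carries over 3.5 N (all of step 2 and all of step 3 and contact force between barrel and flank_near above 3.5 N and contact force between barrel and flank_far above 3.5 N and contact force between the fingers and barrel above 4 N); the arm keeps its last pose, push and grip.
It fails at once if the barrel is banged or jammed into the V-block (over 60 N) (contact force between barrel and flank_near above 60 N or contact force between barrel and flank_far above 60 N).
It fails at once if the short barrel or a bystander is moved (over 30 mm) (distance of any of short_barrel, dust_cap, screwdriver, tape_roll, alcohol from where it was at the start of the episode above 0.03 m).
It also fails if it takes over 61 s, if anything falls off the work surface, if the arm or the gripper's body presses on something with over 40 N, if the wrist force passes 120 N, or if a joint passes its speed limit or range.

## Working session

There is one attempt and no reset: what is moved stays moved. The work goes in short steps, Python scripts to look and compute and a tool call to move; the robot and the scene stay as the last step left them, time stands still between calls to the robot, and variables do not carry over. Pictures are saved under pics/ and viewed, and the job is handed in when it is done.

Besides the shell and the picture viewer there is one more tool, called after ">>>" as a command line: name --pt "numbers of a row" for each row, then --argument value for the rest. send_rows: Moves the arm, as the interface text tells. Its arguments: {"type":"object","properties":{"steps":{"type":"array"},"force":{"type":"number"}},"required":["steps"]}

```bash
mkdir -p pics; ls; python3 - <<'E'
from bench import *
import cv2, numpy as np
s=read_state(); print({k:np.round(v,4) for k,v in s.items()}, tip_extent if not callable(tip_extent) else tip_extent())
for n in ("side","top"):
    p,d=camera(n); cv2.imwrite(f"pics/{n}0.png",p); np.save(f"pics/{n}0.npy",d)
    c=camera_params(n); print(n,np.round(c["camera_matrix"],2).tolist(),np.round(c["world_from_camera"],4).tolist())
E
```

```text
pics
{'time': np.float64(0.0), 'joint_positions': array([ 1.1874,  0.3329, -0.0647,  1.4609,  0.0216,  1.3499, -0.0885]), 'joint_vel': array([ 0.0013, -0.0012, -0.0005,  0.0012, -0.0006, -0.0003, -0.0003]), 'joint_torque': array([-0.00000e+00, -6.23263e+01,  2.41000e-02, -3.89889e+01,
       -6.15000e-02,  3.99000e-02,  2.00000e-04]), 'ee_pos': array([ 0.2205, -0.5844,  0.2039]), 'eef_rot': array([ 9.838e-01,  1.794e-01, -2.000e-04, -7.000e-04]), 'ft_force': array([1.5599, 0.2661, 1.1363]), 'torque': array([ 0.0207, -0.0039, -0.0494]), 'width': np.float64(0.0872)} 0.017
side [[372.65, 0.0, 262.22], [0.0, 372.65, 200.74], [0.0, 0.0, 1.0]] [[-0.9647, -0.1384, 0.2242, 0.1482], [-0.2634, 0.4954, -0.8278, 0.9858], [0.0035, -0.8576, -0.5144, 0.7241], [0.0, 0.0, 0.0, 1.0]]
top [[403.18, 0.0, 246.79], [0.0, 403.18, 197.5], [0.0, 0.0, 1.0]] [[0.0171, -0.9806, 0.1951, 0.1737], [-0.9998, -0.0186, -0.0061, -0.0463], [0.0096, -0.1949, -0.9808, 1.3555], [0.0, 0.0, 0.0, 1.0]]
```

View pics/side0.png

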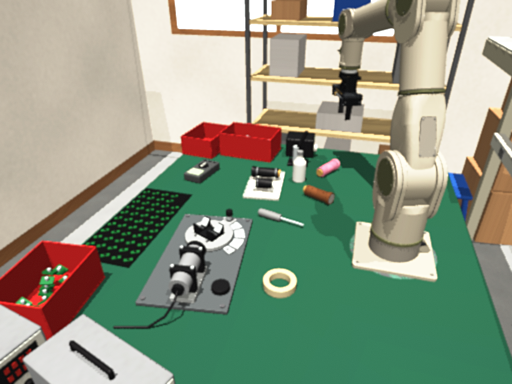

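View pics/top0.png

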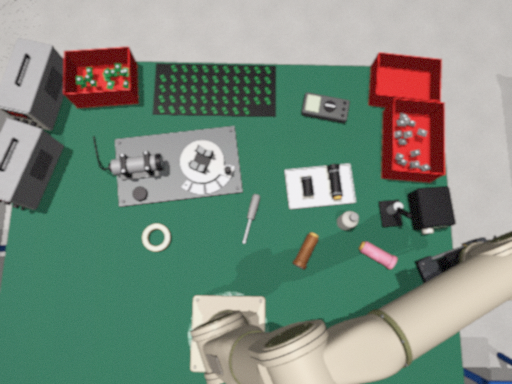

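```bash
python3 - <<'E'
import cv2, numpy as np
t=cv2.imread("pics/top0.png"); s=cv2.imread("pics/side0.png")
cv2.imwrite("pics/t_st.png",cv2.resize(t[115:215,105:255],None,fx=5,fy=5,interpolation=cv2.INTER_CUBIC))
cv2.imwrite("pics/t_tr.png",cv2.resize(t[150:220,275:370],None,fx=8,fy=8,interpolation=cv2.INTER_CUBIC))
cv2.imwrite("pics/s_st.png",cv2.resize(s[200:310,135:260],None,fx=5,fy=5,interpolation=cv2.INTER_CUBIC))
cv2.imwrite("pics/s_tr.png",cv2.resize(s[140:220,225:345],None,fx=6,fy=6,interpolation=cv2.INTER_CUBIC))
E
```

```text
(no output)
```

View pics/t_st.png

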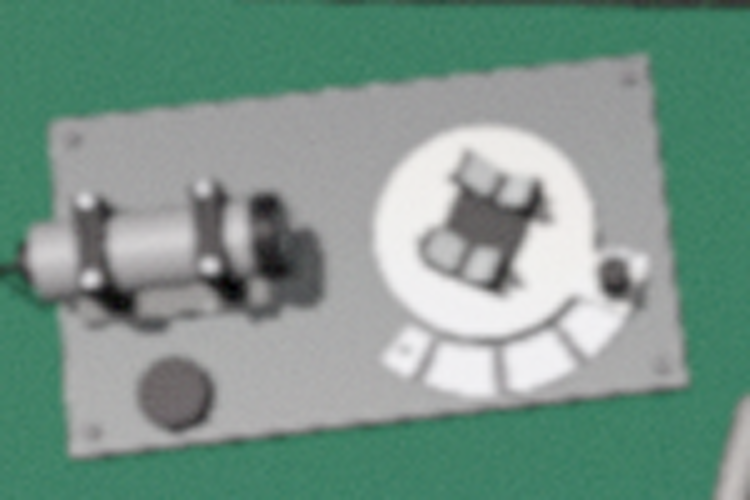

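View pics/t_tr.png

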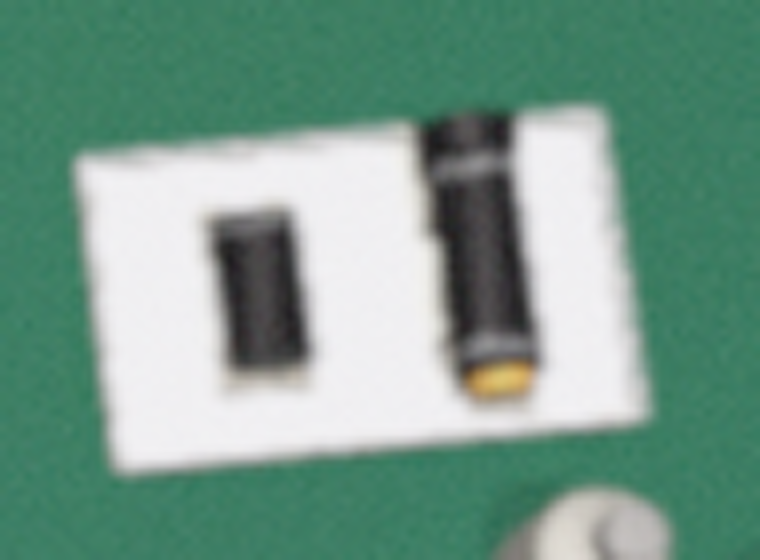

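View pics/s_st.png

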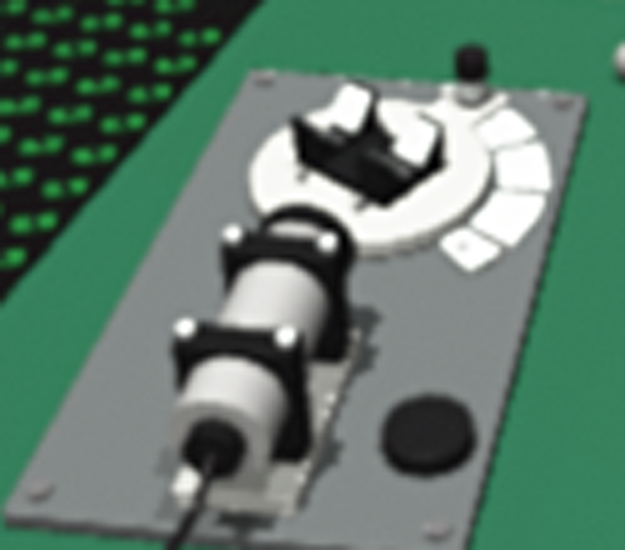

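View pics/s_tr.png

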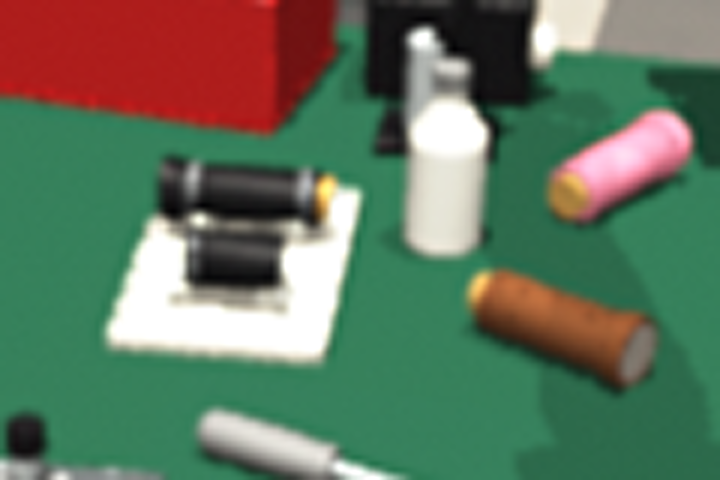

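```bash
cat > h.py <<'E'
import cv2, numpy as np
from bench import *
def ray(n,uv):
    c=camera_params(n);K=np.array(c["camera_matrix"]);T=np.array(c["world_from_camera"])
    uv=np.atleast_2d(np.asarray(uv,float))
    d=np.c_[(uv[:,0]-K[0,2])/K[0,0],(uv[:,1]-K[1,2])/K[1,1],np.ones(len(uv))]@T[:3,:3].T
    return T[:3,3],d
def cast(n,uv,z):
    o,d=ray(n,uv); return o+d*((z-o[2])/d[:,2])[:,None]
def proj(n,P):
    c=camera_params(n);K=np.array(c["camera_matrix"]);T=np.linalg.inv(np.array(c["world_from_camera"]))
    p=np.atleast_2d(P)@T[:3,:3].T+T[:3,3]; p=p@K.T; return p[:,:2]/p[:,2:]
def tri(ua,ub):
    oa,da=ray("top",ua);ob,db=ray("side",ub);da=da[0]/np.linalg.norm(da);db=db[0]/np.linalg.norm(db)
    A=np.c_[da,-db];t=np.linalg.lstsq(A,ob-oa,rcond=None)[0];p=oa+t[0]*da;q=ob+t[1]*db
    return (p+q)/2,np.linalg.norm(p-q)
E
python3 - <<'E'
from h import *
for n,roi in (("top",(100,115,160,105)),("side",(135,195,130,120))):
    im=cv2.imread(f"pics/{n}0.png"); x,y,w,h=roi
    hsv=cv2.cvtColor(im,cv2.COLOR_BGR2HSV)
    sub=hsv[y:y+h,x:x+w]
    # plate: low saturation, mid/bright
    g=((sub[...,1]<60)).astype(np.uint8)*255
    g=cv2.morphologyEx(g,cv2.MORPH_OPEN,np.ones((5,5)))
    cs,_=cv2.findContours(g,cv2.RETR_EXTERNAL,cv2.CHAIN_APPROX_NONE)
    c=max(cs,key=cv2.contourArea)+np.array([x,y])
    hl=cv2.convexHull(c); ap=cv2.approxPolyDP(hl,6,True)[:,0]
    P=cast(n,ap,.012); print(n,ap.tolist(),np.round(P,4).tolist(), np.round(np.linalg.norm(P-np.roll(P,1,0),axis=1),3))
    # white parts
    wmask=((sub[...,1]<40)&(sub[...,2]>215)).astype(np.uint8)*255
    cs,_=cv2.findContours(wmask,cv2.RETR_EXTERNAL,cv2.CHAIN_APPROX_NONE)
    for c in sorted(cs,key=cv2.contourArea)[-3:]:
        print(' white',cv2.contourArea(c),cv2.boundingRect(c+np.array([x,y])))
    bm=(sub[...,2]<70).astype(np.uint8)*255
    cs,_=cv2.findContours(bm,cv2.RETR_EXTERNAL,cv2.CHAIN_APPROX_NONE)
    for c in cs:
        if cv2.contourArea(c)>8: m=cv2.moments(c); print(' black',cv2.contourArea(c),round(m['m10']/m['m00']+x,2),round(m['m01']/m['m00']+y,2),cv2.boundingRect(c+np.array([x,y])))
E
```

```text
top [[234, 126], [241, 192], [118, 205], [109, 168], [115, 139]] [[0.6967, -0.0053, 0.012], [0.4597, -0.0347, 0.012], [0.4069, 0.3794, 0.012], [0.5353, 0.4204, 0.012], [0.6402, 0.4083, 0.012]] [0.417 0.239 0.417 0.135 0.106]
 white 81.5 (191, 184, 13, 10)
 white 82.0 (206, 182, 13, 11)
 white 1425.0 (180, 141, 50, 45)
 black 29.0 127.63 174.36 (123, 171, 9, 7)
 black 23.5 150.6 171.97 (147, 169, 7, 7)
 black 39.0 159.41 166.53 (156, 162, 8, 9)
 black 11.5 157.93 156.29 (156, 154, 5, 5)
side [[185, 214], [251, 219], [226, 313], [136, 304]] [[0.6953, -0.0004, 0.012], [0.4636, -0.0323, 0.012], [0.4027, 0.3843, 0.012], [0.6329, 0.4173, 0.012]] [0.422 0.234 0.421 0.233]
 white 48.0 (174, 273, 11, 7)
 white 74.0 (182, 254, 12, 11)
 white 733.0 (185, 217, 60, 37)
 black 12.5 183.01 303.96 (179, 303, 9, 4)
 black 25.0 170.41 306.78 (165, 298, 11, 17)
 black 101.5 177.35 289.45 (171, 284, 13, 13)
 black 215.5 220.21 286.86 (211, 279, 19, 16)
 black 520.0 192.06 262.5 (170, 241, 37, 52)
 black 200.0 206.27 231.84 (193, 221, 30, 20)
 black 30.0 228.74 212.27 (226, 209, 7, 7)
 black 1641.5 154.29 216.1 (135, 195, 56, 65)
```

```bash
python3 - <<'E'
from h import *
from scipy.optimize import least_squares
im=cv2.imread("pics/top0.png");hsv=cv2.cvtColor(im,cv2.COLOR_BGR2HSV)
# disc: white contour, keep points near radius 75 mm
for n,roi in (("top",(100,115,160,105)),("side",(135,195,130,120))):
    im=cv2.imread(f"pics/{n}0.png"); x,y,w,h=roi
    g=cv2.cvtColor(im,cv2.COLOR_BGR2GRAY)[y:y+h,x:x+w]
    G=cv2.resize(g,None,fx=4,fy=4,interpolation=cv2.INTER_CUBIC)
    cs,_=cv2.findContours((G>195).astype(np.uint8),cv2.RETR_EXTERNAL,cv2.CHAIN_APPROX_NONE)
    c=max(cs,key=cv2.contourArea)[:,0].astype(float); uv=(c+.5)/4-.5+[x,y]
    P=cast(n,uv,.028)[:,:2]; ctr=np.array([.562,.105])
    for k in range(6):
        r=np.linalg.norm(P-ctr,axis=1); Q=P[abs(r-.075)<(.012 if k<2 else .006)]
        f=least_squares(lambda p:np.linalg.norm(Q-p[:2],axis=1)-p[2],[*ctr,.075],loss='soft_l1',f_scale=.001); ctr=f.x[:2]
    print(n,f.x,len(Q),len(P))
    # knob
    lo=(220,160,18,20) if n=="top" else (220,203,18,20)
    a,b,ww,hh=lo; v=im[b:b+hh,a:a+ww].max(2)
    print(v)
E
```

```text
top [0.56339229 0.10282898 0.0746435 ] 471 613
[[239 239 232 204 172 157 164 163 163 164 164 165 166 162 163 165 165 158]
 [241 240 231 200 160 151 163 164 166 166 164 162 165 162 165 165 164 154]
 [240 239 229 196 150 143 160 164 164 163 167 166 163 165 163 166 164 157]
 [240 238 229 196 148 148 162 169 167 167 167 165 165 163 165 166 165 157]
 [240 239 231 202 165 164 179 182 182 187 182 174 170 168 165 167 164 159]
 [240 240 235 217 195 189 191 188 193 202 199 193 187 185 175 167 166 161]
 [240 241 239 230 214 189 167 158 160 178 191 205 215 214 194 169 165 165]
 [240 240 240 228 203 162 124 107 111 132 171 210 230 225 197 173 167 166]
 [239 239 236 220 182 127  99  93 100 108 154 204 226 219 195 170 164 165]
 [240 241 235 216 172 120 102  99  98  99 145 196 216 207 182 168 168 166]
 [240 239 237 220 177 120  90  95  86  84 117 173 199 186 165 159 165 163]
 [241 240 240 226 189 123  80  79  78  64  89 142 161 147 144 157 165 168]
 [239 240 239 231 194 134  70  54  49  56  84 121 127 124 141 159 164 167]
 [225 232 236 232 209 163 106  73  63  75  98 115 110 118 146 166 165 169]
 [1
[... 1297 characters left out ...]
 63 112 129 130 130 129]
 [129 129 128 129 128 106  48  19  20  19  18  24  63 109 129 129 129 130]
 [131 128 126 125 125 110  67  33  23  22  26  45  84 119 129 129 129 128]
 [137 131 130 143 160 154 121  93  78  71  75  82 106 126 131 129 127 129]
 [139 137 149 192 229 212 173 157 156 145 133 116 107 119 131 128 125 129]
 [136 134 145 192 225 199 169 168 177 170 152 122  97 118 153 166 145 135]
 [132 131 154 199 221 196 154 144 160 163 139 101  98 153 212 229 181 141]
 [163 176 220 246 240 220 164 122 116 119 111 119 165 216 234 218 164 134]
 [233 244 252 254 250 244 223 184 155 144 157 198 233 230 206 196 180 157]
 [230 249 255 255 253 251 248 246 243 242 240 234 217 196 221 248 251 237]]
```

```bash
python3 - <<'E'
from h import *
p,e=tri((227.6,170.2),(228.8,212.2)); print(p,e)
print(cast("top",(227.6,170.2),.058),cast("side",(228.8,212.2),.057))
c=np.array([.5627,.1032])
d=p[:2]-c; print(np.linalg.norm(d), np.degrees(np.arctan2(-d[1],-d[0])))
for yaw in (7,7.5,8):
  a=np.radians(60+yaw); k=c-.097*np.array([np.cos(a),np.sin(a)]); print(yaw,k,proj("top",[*k,.056]),proj("side",[*k,.056]))
# index notches in the top: white plate segments -> angle; barrel
im=cv2.imread("pics/top0.png");hsv=cv2.cvtColor(im,cv2.COLOR_BGR2HSV)
m=((hsv[...,2]<100)).astype(np.uint8)*255
m[:150]=0;m[212:]=0;m[:,:285]=0;m[:,358:]=0
cs,_=cv2.findContours(m,cv2.RETR_EXTERNAL,cv2.CHAIN_APPROX_NONE)
for c in cs:
  if cv2.contourArea(c)>40: print(cv2.contourArea(c),cv2.minAreaRect(c),cv2.boundingRect(c))
w=((hsv[...,1]<45)&(hsv[...,2]>150)|(m>0)).astype(np.uint8)*255
w[:150]=0;w[210:]=0;w[:,:280]=0;w[:,358:]=0
w=cv2.morphologyEx(w,cv2.MORPH_OPEN,np.ones((3,3)))
cs,_=cv2.findContours(w,cv2.RETR_EXTERNAL,cv2.CHAIN_APPROX_NONE);c=max(cs,key=cv2.contourArea)
b=cv2.boxPoints(cv2.minAreaRect(c));P=cast("top",b,.010);print(b,P,np.linalg.norm(P-np.roll(P,1,0),axis=1),P.mean(0))
# tray in side
E
```

```text
[0.52523011 0.01133228 0.05564201] 0.0029615420121366378
[[0.5230888  0.01093382 0.058     ]] [[0.52608306 0.01302149 0.057     ]]
0.09921527071285886 67.8110328207424
7 [0.52479908 0.01391103] [[226.74164958 169.84308973]] [[229.0887835  212.65098049]]
7.5 [0.52557971 0.01358369] [[226.84622185 169.61824326]] [[228.89922511 212.56501523]]
8 [0.52636316 0.01326317] [[226.94874356 169.39258873]] [[228.70830045 212.48006321]]
133.5 ((307.1692199707031, 186.35386657714844), (17.861000061035156, 9.178570747375488), 82.87498474121094) (302, 178, 11, 18)
220.5 ((333.8595886230469, 179.77528381347656), (32.140281677246094, 11.234877586364746), 84.5596694946289) (327, 164, 14, 33)
[[283.59106 168.70563]
 [351.7821  162.21124]
 [355.64276 202.74832]
 [287.45172 209.2427 ]] [[ 0.54514983 -0.18012257  0.01      ]
 [ 0.57314336 -0.41707366  0.01      ]
 [ 0.43015183 -0.42540104  0.01      ]
 [ 0.40340468 -0.19310013  0.01      ]] [0.14233799 0.23859895 0.1432338  0.23383568] [ 0.48796242 -0.30392435  0.01      ]
```

```bash
cat >> h.py <<'E'
from scipy.spatial.transform import Rotation as Ro
def Rt(psi,):
    a=np.radians(psi); return Ro.from_matrix(np.array([[np.cos(a),np.sin(a),0],[np.sin(a),-np.cos(a),0],[0,0,-1.]]))
def pose(s=None):
    s=s or read_state(); R=Ro.from_quat(s["eef_rot"]); m=R.as_matrix()
    return np.array(s["ee_pos"]),R,np.degrees(np.arctan2(m[1,0],m[0,0])),m
def plan(way,jaw):
    "way: list of (xyz,psi,nrows) ; prints rows"
    p,R,psi,_=pose(); out=[]
    for (q,ps,n) in way:
        q=np.array(q,float); R2=Rt(ps); rv=(R.inv()*R2).as_rotvec(degrees=True)/n; dp=(q-p)/n
        for i in range(n):
            sh=R.inv().apply(dp); out.append([*np.round(rv,1),*np.round(sh,4),jaw]); R=R*Ro.from_rotvec(rv,degrees=True)
        p=q;R=R2
    for i in range(0,len(out),10): print("["+",".join("["+",".join(f"{float(v):g}" for v in r)+"]" for r in out[i:i+10])+"]")
def st():
    s=read_state(); p,R,psi,m=pose(s); print("t",round(float(s["time"]),2),"p",np.round(p,4),"psi",round(psi,2),"z",np.round(m[:,2],3),"F",np.round(s["ft_force"],1),"M",np.round(s["torque"],2),"w",round(float(s["width"]),4),"q",np.round(s["joint_positions"],2))
E
python3 - <<'E'
from h import *
st(); plan([((.525,.013,.14),67.7,20)],-0.1)
E
```

```text
t 0.1 p [ 0.2205 -0.5844  0.2039] psi 20.67 z [-0.001  0.001 -1.   ] F [-1.  -0.5  0.1] M [0.03 0.01 0.01] w 0.0871 q [ 1.19  0.33 -0.06  1.46  0.02  1.35 -0.09]
[[-0,-0,-2.4,0.0248,-0.0226,0.0032,-0.1],[-0,-0,-2.4,0.0257,-0.0215,0.0032,-0.1],[-0,-0,-2.4,0.0266,-0.0205,0.0032,-0.1],[-0,-0,-2.4,0.0274,-0.0194,0.0032,-0.1],[-0,-0,-2.4,0.0281,-0.0182,0.0032,-0.1],[-0,-0,-2.4,0.0289,-0.017,0.0032,-0.1],[-0,-0,-2.4,0.0295,-0.0158,0.0032,-0.1],[-0,-0,-2.4,0.0302,-0.0146,0.0032,-0.1],[-0,-0,-2.4,0.0307,-0.0134,0.0032,-0.1],[-0,-0,-2.4,0.0313,-0.0121,0.0032,-0.1]]
[[-0,-0,-2.4,0.0317,-0.0108,0.0032,-0.1],[-0,-0,-2.4,0.0322,-0.0095,0.0032,-0.1],[-0,-0,-2.4,0.0325,-0.0082,0.0032,-0.1],[-0,-0,-2.4,0.0328,-0.0068,0.0032,-0.1],[-0,-0,-2.4,0.0331,-0.0055,0.0032,-0.1],[-0,-0,-2.4,0.0333,-0.0041,0.0032,-0.1],[-0,-0,-2.4,0.0334,-0.0027,0.0032,-0.1],[-0,-0,-2.4,0.0335,-0.0014,0.0032,-0.1],[-0,-0,-2.4,0.0335,0,0.0032,-0.1],[-0,-0,-2.4,0.0335,0.0014,0.0032,-0.1]]
```

The things that could be confused, with their top-view pixels:
- **Barrel:** long black barrel with brass stub and wide ring (334,180), short black barrel (307,186), brown (306,250) and pink (378,255). I choose the one at (334,180). The crop shows its ring at the +x end and its brass end at -x.
- **Knob:** black cylinder at (228,170), about (0.525, 0.013). It is 99 mm from the dial axis, against the 97 mm given.

I'm moving to above the knob.

>>> send_rows --pt "0 0 -2.4 0.0248 -0.0226 0.0015 -0.1" --pt "0 0 -2.4 0.0257 -0.0215 0.0015 -0.1" --pt "0 0 -2.4 0.0266 -0.0205 0.0015 -0.1" --pt "0 0 -2.4 0.0274 -0.0194 0.0015 -0.1" --pt "0 0 -2.4 0.0281 -0.0182 0.0015 -0.1" --pt "0 0 -2.4 0.0289 -0.017 0.0015 -0.1" --pt "0 0 -2.4 0.0295 -0.0158 0.0015 -0.1" --pt "0 0 -2.4 0.0302 -0.0146 0.0015 -0.1" --pt "0 0 -2.4 0.0307 -0.0134 0.0015 -0.1" --pt "0 0 -2.4 0.0313 -0.0121 0.0015 -0.1"

```text
time: 1.1
ee_pos: [0.3702, -0.2753, 0.1843]
eef_rot: [0.924, 0.384, -0.002, -0.003]
ft_force: [0.4, -0.7, -0.4]
width: 0.048
```

```bash
python3 - <<'E'
from h import *
st(); plan([((.525,.013,.13),67.7,10)],-0.1)
E
```

```text
t 1.1 p [ 0.3702 -0.2753  0.1843] psi 45.11 z [-0.007  0.004 -1.   ] F [ 0.4 -0.7 -0.4] M [ 0.04 -0.1   0.02] w 0.048 q [ 0.9   0.01 -0.35  1.88  0.    1.26 -0.24]
[[-0,-0,-2.3,0.0314,-0.0093,0.0055,-0.1],[-0,-0,-2.3,0.0317,-0.0081,0.0054,-0.1],[-0,-0,-2.3,0.032,-0.0068,0.0054,-0.1],[-0,-0,-2.3,0.0322,-0.0056,0.0054,-0.1],[-0,-0,-2.3,0.0324,-0.0043,0.0054,-0.1],[-0,-0,-2.3,0.0326,-0.003,0.0054,-0.1],[-0,-0,-2.3,0.0327,-0.0018,0.0054,-0.1],[-0,-0,-2.3,0.0327,-0.0005,0.0054,-0.1],[-0,-0,-2.3,0.0327,0.0008,0.0054,-0.1],[-0,-0,-2.3,0.0327,0.0021,0.0054,-0.1]]
```

>>> send_rows --pt "0 0 -2.3 0.0314 -0.0093 0.0054 -0.1" --pt "0 0 -2.3 0.0317 -0.0081 0.0054 -0.1" --pt "0 0 -2.3 0.032 -0.0068 0.0054 -0.1" --pt "0 0 -2.3 0.0322 -0.0056 0.0054 -0.1" --pt "0 0 -2.3 0.0324 -0.0043 0.0054 -0.1" --pt "0 0 -2.3 0.0326 -0.003 0.0054 -0.1" --pt "0 0 -2.3 0.0327 -0.0018 0.0054 -0.1" --pt "0 0 -2.3 0.0327 -0.0005 0.0054 -0.1" --pt "0 0 -2.3 0.0327 0.0008 0.0054 -0.1" --pt "0 0 -2.3 0.0327 0.0021 0.0054 -0.1"

```text
time: 2.1
ee_pos: [0.5245, 0.0274, 0.1272]
eef_rot: [0.824, 0.566, -0.003, -0.004]
ft_force: [1.2, -0.9, 0.9]
width: 0.0479
```

```bash
python3 - <<'E'
from h import *
st(); plan([((.525,.013,.054),67.7,8)],-0.1)
p,d=camera("side"); cv2.imwrite("pics/s1.png",cv2.resize(p[120:280,150:320],None,fx=4,fy=4,interpolation=cv2.INTER_CUBIC))
E
```

```text
t 2.1 p [0.5245 0.0274 0.1272] psi 69.01 z [-0.008  0.003 -1.   ] F [ 1.2 -0.9  0.9] M [-0.06 -0.09 -0.02] w 0.0479 q [ 0.47  0.25 -0.68  1.79  0.16  1.17 -0.63]
[[-0.1,0,0.2,-0.0017,0.0008,0.0091,-0.1],[-0.1,0,0.2,-0.0017,0.0008,0.0091,-0.1],[-0.1,0,0.2,-0.0017,0.0008,0.0091,-0.1],[-0.1,0,0.2,-0.0017,0.0008,0.0091,-0.1],[-0.1,0,0.2,-0.0016,0.0008,0.0091,-0.1],[-0.1,0,0.2,-0.0016,0.0008,0.0091,-0.1],[-0.1,0,0.2,-0.0016,0.0008,0.0091,-0.1],[-0.1,0,0.2,-0.0016,0.0007,0.0091,-0.1]]
```

View pics/s1.png

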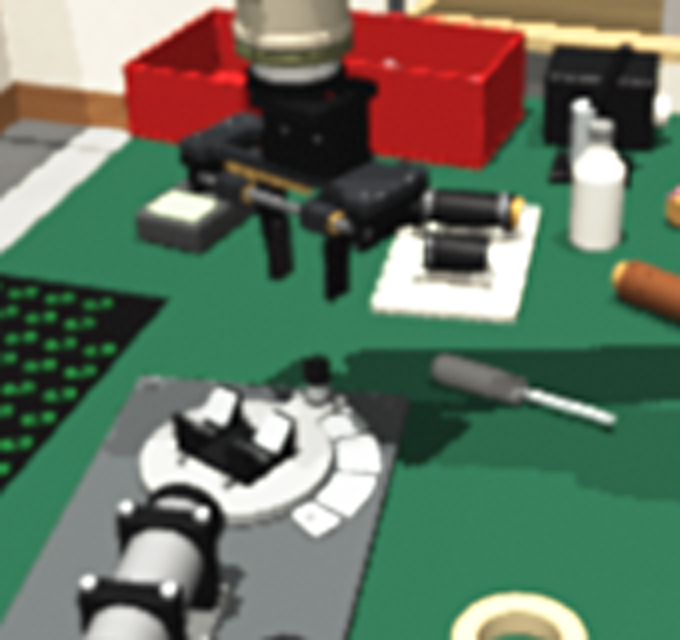

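The side view shows the gripper over the knob at crop pixel (318,375), with the jaws tangential. I'll correct x and y first, then descend.

>>> send_rows --pt "0 0 0.6 -0.007 0.003 0.002 -0.1" --pt "0 0 0.6 -0.006 0.003 0.002 -0.1" --pt "0 0 0 0 0 0.006 -0.1" --pt "-0.3 0 0 0 0 0.01 -0.1" --pt "-0.3 0 0 0 0 0.01 -0.1" --pt "0 0 0 0 0 0.005 -0.1" --pt "0 0 0 0 0 0 -0.1" --pt "0 0 0 0 0 0 -0.1" --pt "0 0 0 0 0 0 -0.1" --pt "0 0 0 0 0 0 -0.1"

```text
time: 3.15
ee_pos: [0.5247, 0.0161, 0.0871]
eef_rot: [0.829, 0.559, 0.0, -0.001]
ft_force: [-0.9, 0.1, 0.1]
width: 0.048
```

```bash
python3 - <<'E'
from h import *
st(); plan([((.525,.013,.054),67.7,6)],-0.1)
p,d=camera("side"); cv2.imwrite("pics/s2.png",cv2.resize(p[150:270,170:280],None,fx=5,fy=5,interpolation=cv2.INTER_CUBIC))
E
```

```text
t 3.15 p [0.5247 0.0161 0.0871] psi 68.02 z [-0.     0.001 -1.   ] F [-0.9  0.1  0.1] M [-0.05 -0.11  0.03] w 0.048 q [ 0.47  0.28 -0.66  1.84  0.19  1.09 -0.65]
[[-0,-0,0.1,-0.0005,0.0002,0.0055,-0.1],[-0,-0,0.1,-0.0005,0.0002,0.0055,-0.1],[-0,-0,0.1,-0.0005,0.0002,0.0055,-0.1],[-0,-0,0.1,-0.0005,0.0002,0.0055,-0.1],[-0,-0,0.1,-0.0005,0.0002,0.0055,-0.1],[-0,-0,0.1,-0.0005,0.0002,0.0055,-0.1]]
```

View pics/s2.png

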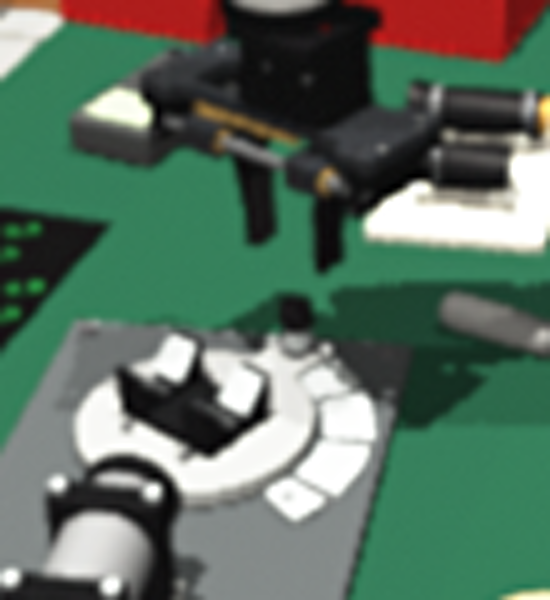

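>>> send_rows --pt "0 0 0 -0.001 0 0.006 -0.1" --pt "0 0 0 -0.001 0 0.006 -0.1" --pt "0 0 0 -0.001 0 0.006 -0.1" --pt "0 0 0 0 0 0.006 -0.1" --pt "0 0 0 0 0 0.006 -0.1" --pt "0 0 0 0 0 0.003 -0.1" --pt "0 0 0 0 0 0 -0.1" --pt "0 0 0 0 0 0 0.8" --pt "0 0 0 0 0 0 0.8" --pt "0 0 0 0 0 0 0.8" --force 30

```text
time: 4.2
ee_pos: [0.5236, 0.0132, 0.0512]
eef_rot: [0.829, 0.559, 0.0, -0.001]
ft_force: [-0.4, 0.4, 0.2]
width: 0.0313
```

```bash
python3 - <<'E'
from h import *
st()
E
```

```text
t 4.2 p [0.5236 0.0132 0.0512] psi 68.03 z [-0.     0.001 -1.   ] F [-0.4  0.4  0.2] M [-0.03 -0.11 -0.04] w 0.0313 q [ 0.46  0.33 -0.65  1.87  0.23  1.02 -0.67]
```

>>> send_rows --pt "0 0 0 0 0 0 0.8" --pt "0 0 0 0 0 0 0.8" --pt "0 0 0 0 0 0 0.8" --pt "0 0 0 0 0 0 0.8" --pt "0 0 0 0 0 0 0.8" --pt "0 0 0 0 0 -0.002 0.8" --pt "0 0 0 0 0 -0.002 0.8" --pt "0 0 0 0 0 -0.002 0.8" --pt "0 0 0 0 0 -0.002 0.8" --pt "0 0 0 0 0 0 0.8" --force 40

```text
time: 5.2
ee_pos: [0.5241, 0.0133, 0.0606]
eef_rot: [0.829, 0.559, 0.001, -0.0]
ft_force: [0.0, -0.2, 1.0]
width: 0.009
```

```bash
python3 - <<'E'
from h import *
st()
E
```

```text
t 5.2 p [0.5241 0.0133 0.0606] psi 68.04 z [ 0.001  0.001 -1.   ] F [ 0.  -0.2  1. ] M [ 0.   -0.05 -0.02] w 0.009 q [ 0.46  0.31 -0.65  1.86  0.22  1.03 -0.66]
```

```bash
python3 - <<'E'
from h import *
p,d=camera("side"); cv2.imwrite("pics/s3.png",cv2.resize(p[160:260,180:270],None,fx=6,fy=6,interpolation=cv2.INTER_CUBIC))
p,d=camera("top"); cv2.imwrite("pics/t3.png",cv2.resize(p[120:220,170:270],None,fx=6,fy=6,interpolation=cv2.INTER_CUBIC))
E
```

```text
(no output)
```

View pics/s3.png

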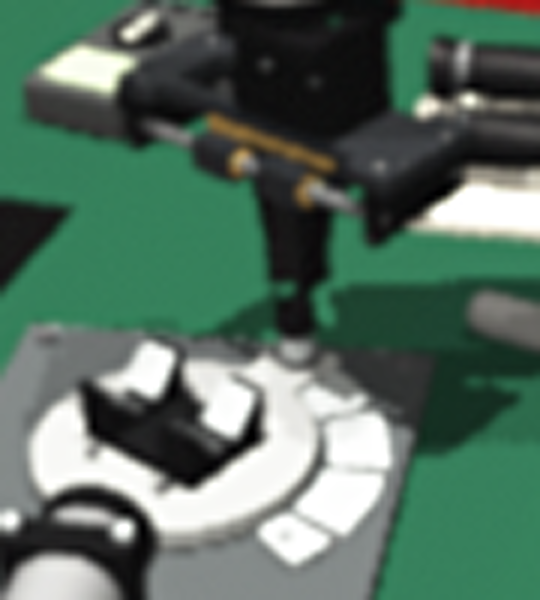

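View pics/t3.png

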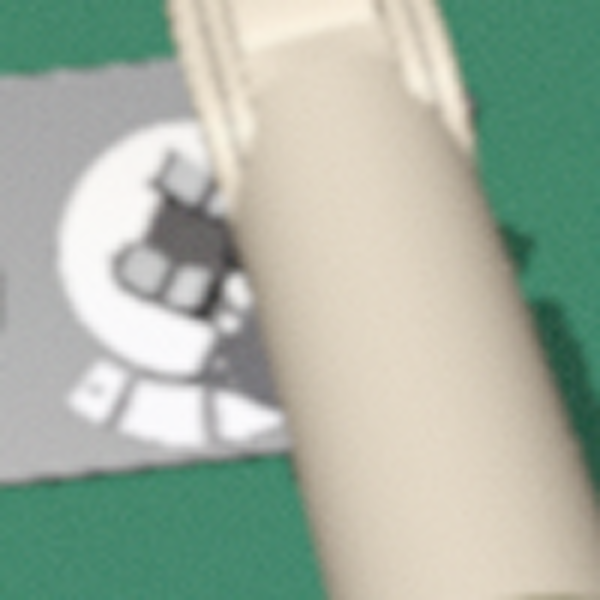

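```bash
python3 - <<'E'
from h import *
p,R,psi,m=pose()
print(tip_extent, callable(tip_extent))
tip=p+m[:,2]*.017; print(tip,proj("side",tip),proj("side",p),proj("side",[.525,.013,.066]),proj("side",[.525,.013,.056]))
o,d=ray("side",(229.2,207)); d=d[0]
for z in (.0436,.06,.07,.08): print(z,cast("side",(229.2,207),z))
d=np.load("pics/side0.npy"); print(np.round(d[205:222,224:234],3))
P=camera("side")[1]; print(np.round(P[186:222:2,222:238:2],3))
E
```

```text
0.017 False
[0.52394078 0.01325693 0.0433016 ] [[229.56026243 215.79740007]] [[229.35217415 211.48728366]] [[228.99609182 209.94567892]] [[229.12419935 212.49849149]]
0.0436 [[ 0.54354515 -0.03822347  0.0436    ]]
0.06 [[ 0.53401813 -0.01354598  0.06      ]]
0.07 [[0.52820898 0.00150127 0.07      ]]
0.08 [[0.52239982 0.01654852 0.08      ]]
[[1.381 1.377 1.378 1.375 1.377 1.376 1.372 1.377 1.378 1.376]
 [1.375 1.376 1.373 1.37  1.375 1.371 1.371 1.368 1.371 1.37 ]
 [1.366 1.368 1.366 1.362 1.37  1.367 1.367 1.366 1.365 1.366]
 [1.36  1.36  1.36  1.359 1.36  1.357 1.362 1.358 1.361 1.364]
 [1.354 1.35  1.352 1.226 1.23  1.235 1.233 1.234 1.353 1.354]
 [1.353 1.348 1.227 1.224 1.229 1.226 1.23  1.225 1.223 1.344]
 [1.341 1.341 1.227 1.219 1.218 1.221 1.22  1.222 1.225 1.343]
 [1.338 1.344 1.229 1.219 1.218 1.217 1.22  1.222 1.225 1.335]
 [1.334 1.325 1.227 1.221 1.216 1.219 1.224 1.224 1.226 1.329]
 [1.326 1.324 1.227 1.226 1.22  1.226 1.223 1.224 1.234 1.327]
 [1.314 1.32  1.32  1.225 1.225 1.221 1.227 1.227 1.23  1.32 ]
 [1.315 1.312 1.32  1.236 1.225 1.23  1.23  1.234 1.24  1.311]
 
[... 533 characters left out ...]
1.191 1.141 1.136 1.172 1.186 1.124]
 [1.432 1.201 1.193 1.203 1.182 1.177 1.196 1.433]
 [1.419 1.206 1.2   1.206 1.188 1.19  1.199 1.42 ]
 [1.411 1.206 1.205 1.209 1.188 1.2   1.202 1.407]
 [1.395 1.393 1.209 1.214 1.192 1.199 1.211 1.396]
 [1.386 1.388 1.211 1.218 1.195 1.206 1.22  1.383]
 [1.379 1.377 1.219 1.223 1.204 1.208 1.22  1.372]
 [1.363 1.361 1.357 1.356 1.207 1.214 1.363 1.364]
 [1.348 1.347 1.228 1.226 1.227 1.228 1.351 1.348]
 [1.335 1.338 1.223 1.216 1.22  1.226 1.339 1.336]
 [1.325 1.326 1.229 1.226 1.226 1.231 1.328 1.326]
 [1.293 1.315 1.316 1.225 1.235 1.237 1.316 1.318]
 [1.282 1.254 1.242 1.233 1.235 1.242 1.282 1.282]
 [1.278 1.247 1.246 1.236 1.228 1.237 1.244 1.249]]
```

```bash
python3 - <<'E'
from h import *
def deproj(n,u,v,d):
    o,r=ray(n,(u,v)); return o+r[0]*d
P=camera("side")
im,dp=P
for (u,v) in [(230,206),(230,204),(228,204),(226,204),(230,200),(232,204)]: print(u,v,dp[v,u],np.round(deproj("side",u,v,dp[v,u]),4),im[v,u])
print("knob",[np.round(deproj("side",229,v,dp[v,229]),4) for v in (210,212,214)])
p=np.array([.5245,.0274,.1272]);a=np.radians(69);y=np.array([np.sin(a),-np.cos(a),0])
for s in (-1,1): print(proj("side",p+s*.030*y+[0,0,-.017]),proj("side",p+s*.030*y+[0,0,.017]))
print(np.round(dp[198:212,222:238],3))
st()
E
```

```text
230 206 1.1989464 [0.5147 0.029  0.0926] [13 12 14]
230 204 1.1988307 [0.5155 0.0259 0.0981] [18 17 18]
228 204 1.215098 [0.5268 0.0146 0.0896] [22 22 23]
226 204 1.2132388 [0.5325 0.0178 0.0906] [19 18 22]
230 200 1.189143 [0.5143 0.0273 0.1141] [16 16 15]
232 204 1.2064123 [0.5116 0.0181 0.0942] [11  9 12]
knob [array([0.5239, 0.0159, 0.0678]), array([0.521 , 0.0242, 0.0656]), array([0.5213, 0.0243, 0.0578])]
[[234.23856376 203.53561836]] [[233.85474974 194.2167804 ]]
[[220.02637933 197.79130506]] [[219.4436762  188.62562175]]
[[1.424 1.419 1.203 1.205 1.201 1.202 1.206 1.192 1.184 1.181 1.189 1.194
  1.201 1.205 1.425 1.422]
 [1.419 1.413 1.208 1.207 1.202 1.208 1.21  1.188 1.185 1.186 1.189 1.199
  1.204 1.205 1.418 1.414]
 [1.411 1.409 1.207 1.207 1.202 1.207 1.216 1.195 1.189 1.185 1.192 1.192
  1.204 1.413 1.406 1.412]
 [1.402 1.403 1.403 1.204 1.21  1.209 1.214 1.195 1.189 1.19  1.193 1.205
  1.213 1.403 1.401 1.4  ]
 [1.395 1.395 1.396 1.212 1.215 1.21  1.207 1.198 1.193 1.193 1.201 1.203
  1.207 1.397 1.394 1.397]
 [1.397 1.393 1.396 1.211 1.21  1.213 1.216 1.196 1.195 1.19
[... 306 characters left out ...]
21  1.211
  1.223 1.224 1.367 1.374]
 [1.363 1.365 1.364 1.368 1.219 1.219 1.369 1.208 1.206 1.206 1.21  1.212
  1.363 1.369 1.368 1.368]
 [1.359 1.356 1.361 1.358 1.36  1.362 1.364 1.21  1.206 1.206 1.213 1.362
  1.356 1.361 1.366 1.36 ]
 [1.355 1.35  1.358 1.354 1.351 1.229 1.234 1.228 1.211 1.236 1.356 1.353
  1.356 1.363 1.353 1.357]
 [1.352 1.348 1.344 1.347 1.23  1.222 1.225 1.225 1.228 1.229 1.229 1.35
  1.349 1.349 1.351 1.347]
 [1.341 1.34  1.347 1.342 1.222 1.219 1.222 1.223 1.221 1.22  1.228 1.344
  1.341 1.346 1.34  1.344]]
t 5.4 p [0.5239 0.0132 0.0602] psi 68.03 z [ 0.001  0.001 -1.   ] F [0.6 0.9 0.3] M [-0.04 -0.12  0.01] w 0.0085 q [ 0.46  0.32 -0.65  1.86  0.22  1.03 -0.66]
```

The grasp closed on nothing. The view explains it: the tips stand at pixel (230,208), about 80 mm up, still above the knob, although the TCP reading is 60 mm. So the real tips are about 18–22 mm **above** the reported TCP rather than 17 mm below it. x and y agree. I'll open, then go about 40 mm lower while watching the force.

>>> send_rows --pt "0 0 0 0 0 -0.003 -0.1" --pt "0 0 0 0 0 0 -0.1" --pt "0 0 0 0 0 0 -0.1" --pt "0 0 0 0 0 0 -0.1" --pt "0 0 0 0 0 0 -0.1" --pt "0 0 0 0 0 0.004 -0.1" --pt "0 0 0 0 0 0.005 -0.1" --pt "0 0 0 0 0 0.005 -0.1" --pt "0 0 0 0 0 0.002 -0.1" --pt "0 0 0 0 0 0 -0.1"

```text
time: 6.4
ee_pos: [0.5233, 0.0132, 0.0452]
eef_rot: [0.829, 0.559, 0.0, -0.001]
ft_force: [-0.6, -0.4, 0.4]
width: 0.0475
```

```bash
python3 - <<'E'
from h import *
st()
p,d=camera("side"); cv2.imwrite("pics/s4.png",cv2.resize(p[160:260,180:270],None,fx=6,fy=6,interpolation=cv2.INTER_CUBIC))
E
```

```text
t 6.4 p [0.5233 0.0132 0.0452] psi 68.04 z [-0.001  0.001 -1.   ] F [-0.6 -0.4  0.4] M [-0.03 -0.07  0.05] w 0.0475 q [ 0.45  0.34 -0.65  1.88  0.24  1.01 -0.68]
```

View pics/s4.png

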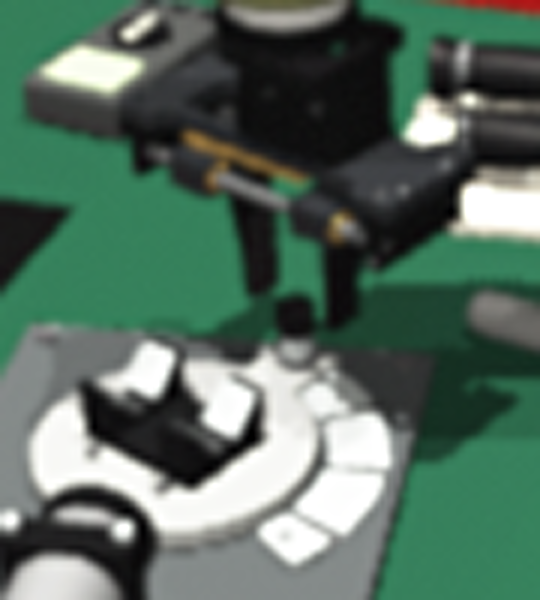

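>>> send_rows --pt "0 0 0 0 0 0.005 -0.1" --pt "0 0 0 0 0 0.005 -0.1" --pt "0 0 0 0 0 0.005 -0.1" --pt "0 0 0 0 0 0.004 -0.1" --pt "0 0 0 0 0 0.001 -0.1" --pt "0 0 0 0 0 0 -0.1" --pt "0 0 0 0 0 0 0.8" --pt "0 0 0 0 0 0 0.8" --pt "0 0 0 0 0 0 0.8" --pt "0 0 0 0 0 0 0.8"

```text
time: 7.45
ee_pos: [0.5247, 0.0128, 0.0242]
eef_rot: [0.829, 0.559, 0.001, 0.0]
ft_force: [15.0, -4.9, -9.5]
width: 0.0237
```

```bash
python3 - <<'E'
from h import *
st()
p,d=camera("side"); cv2.imwrite("pics/s5.png",cv2.resize(p[160:260,180:270],None,fx=6,fy=6,interpolation=cv2.INTER_CUBIC))
E
```

```text
t 7.45 p [0.5247 0.0128 0.0242] psi 68.02 z [ 0.002  0.001 -1.   ] F [15.  -4.9 -9.5] M [-1.29 -3.05 -0.05] w 0.0237 q [ 0.44  0.37 -0.63  1.89  0.26  0.96 -0.7 ]
```

View pics/s5.png

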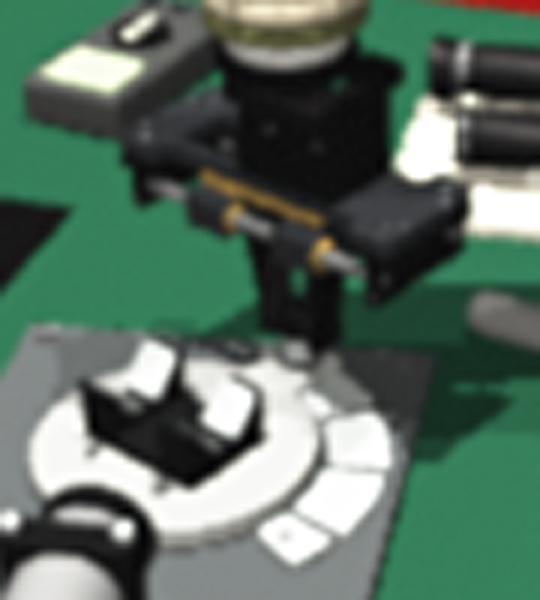

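>>> send_rows --pt "0 0 0 0 0.001 0 0.8" --pt "0 0 0 0 0 0 0.8" --pt "0 0 0 0 0 -0.003 0.8" --pt "0 0 0 0 0 -0.003 0.8" --pt "0 0 0 0 0 -0.003 0.8" --pt "0 0 0 0 0 -0.002 0.8" --pt "0 0 0 0 0 -0.001 0.8" --pt "0 0 0 0 0 0 0.8" --pt "0 0 0 0 0 0 0.8" --pt "0 0 0 0 0 0 0.8"

```text
time: 8.5
ee_pos: [0.5244, 0.0129, 0.0354]
eef_rot: [0.829, 0.559, 0.001, -0.001]
ft_force: [3.2, 1.2, -8.6]
width: 0.023
```

```bash
python3 - <<'E'
from h import *
st()
p,d=camera("side"); cv2.imwrite("pics/s6.png",cv2.resize(p[160:260,180:270],None,fx=6,fy=6,interpolation=cv2.INTER_CUBIC))
E
```

```text
t 8.5 p [0.5244 0.0129 0.0354] psi 68.0 z [ 0.     0.003 -1.   ] F [ 3.2  1.2 -8.6] M [ 0.19 -0.57 -0.09] w 0.023 q [ 0.45  0.35 -0.64  1.88  0.25  0.99 -0.68]
```

View pics/s6.png

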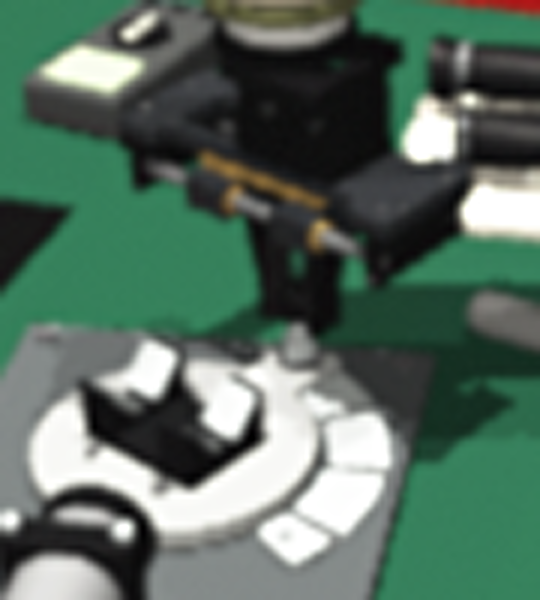

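>>> send_rows --pt "0 0 2.5 0.0001 -0.0042 -0.0002 0.8" --pt "0 0 2.5 0.0001 -0.0042 -0.0002 0.8" --pt "0 0 2.5 0.0001 -0.0042 -0.0002 0.8" --pt "0 0 2.5 0.0001 -0.0042 -0.0002 0.8" --pt "0 0 2.5 0.0001 -0.0042 -0.0002 0.8" --pt "0 0 2.5 0.0001 -0.0042 -0.0002 0.8" --pt "0 0 2.5 0.0001 -0.0042 -0.0002 0.8" --pt "0 0 2.5 0.0001 -0.0042 -0.0002 0.8" --pt "0 0 2.5 0.0001 -0.0042 -0.0002 0.8" --pt "0 0 2.5 0.0001 -0.0042 -0.0002 0.8"

```text
time: 9.55
ee_pos: [0.4887, 0.0388, 0.0362]
eef_rot: [0.933, 0.36, 0.001, -0.002]
ft_force: [4.3, 2.2, -11.1]
width: 0.023
```

```bash
cat >> h.py <<'E'
C=np.array([.5627,.1032])
def dang():
    p=pose()[0][:2]-C; print("dial world angle",np.degrees(np.arctan2(-p[1],-p[0])),"r",np.linalg.norm(p))
E
python3 - <<'E'
from h import *
st();dang()
E
```

```text
t 9.55 p [0.4887 0.0388 0.0362] psi 42.16 z [-0.     0.005 -1.   ] F [  4.3   2.2 -11.1] M [ 0.35 -0.92 -0.03] w 0.023 q [ 0.38  0.27 -0.6   1.97  0.18  0.96 -1.15]
dial world angle 41.03106054348033 r 0.0980509932501687
```

>>> send_rows --pt "0 0 3 0.0001 -0.0051 0 0.8" --pt "0 0 3 0.0001 -0.0051 0 0.8" --pt "0 0 3 0.0001 -0.0051 0 0.8" --pt "0 0 3 0.0001 -0.0051 -0.0001 0.8" --pt "0 0 3 0.0001 -0.0051 -0.0001 0.8" --pt "0 0 3 0.0001 -0.0051 0 0.8" --pt "0 0 3 0.0001 -0.0051 -0.0001 0.8" --pt "0 0 3 0.0001 -0.0051 0 0.8" --pt "0 0 3 0.0001 -0.0051 -0.0001 0.8" --pt "0 0 2 0.0001 -0.0034 0 0.8"

```text
time: 10.55
ee_pos: [0.4662, 0.0845, 0.0361]
eef_rot: [0.994, 0.106, 0.002, -0.002]
ft_force: [3.4, 0.6, -8.8]
width: 0.0227
```

```bash
python3 - <<'E'
from h import *
st();dang()
p,d=camera("side"); cv2.imwrite("pics/s7.png",cv2.resize(p[160:260,180:270],None,fx=6,fy=6,interpolation=cv2.INTER_CUBIC))
E
```

```text
t 10.55 p [0.4662 0.0845 0.0361] psi 12.15 z [ 0.003  0.005 -1.   ] F [ 3.4  0.6 -8.8] M [ 0.2  -0.62  0.16] w 0.0227 q [ 0.26  0.22 -0.57  2.01  0.14  0.94 -1.75]
dial world angle 10.984180273565554 r 0.09825295642578138
```

View pics/s7.png

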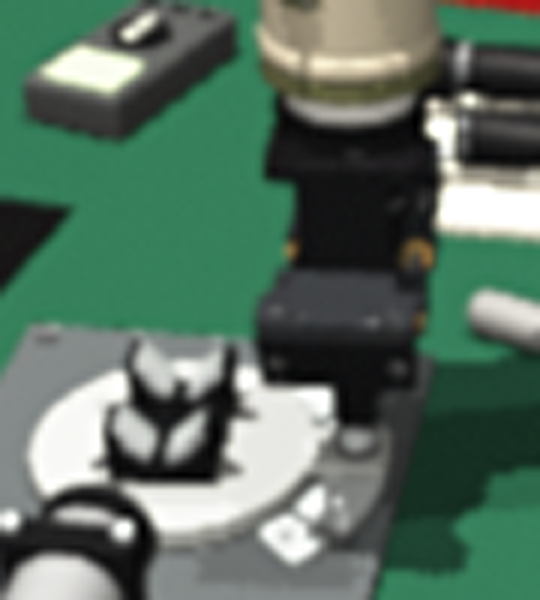

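>>> send_rows --pt "0 0 2 0.0001 -0.0034 0 0.8" --pt "0 0 2 0.0001 -0.0034 0 0.8" --pt "0 0 0 0 0 0 0.8" --pt "0 0 0 0 0 0 0.8" --pt "0 0 0 0 0 0.0015 0.8" --pt "0 0 0 0 0 0.0015 0.8" --pt "0 0 0 0 0 0 0.8" --pt "0 0 0 0 0 0 0.8" --pt "0 0 0 0 0 0 0.8" --pt "0 0 0 0 0 0 0.8"

```text
time: 11.6
ee_pos: [0.4651, 0.0914, 0.033]
eef_rot: [0.997, 0.073, 0.002, -0.002]
ft_force: [2.1, 0.4, -7.6]
width: 0.0231
```

```bash
python3 - <<'E'
from h import *
st();dang()
E
```

```text
t 11.6 p [0.4651 0.0914 0.033 ] psi 8.35 z [ 0.003  0.005 -1.   ] F [ 2.1  0.4 -7.6] M [ 0.45 -0.33 -0.01] w 0.0231 q [ 0.24  0.23 -0.57  2.01  0.15  0.93 -1.83]
dial world angle 6.88460225473897 r 0.09827824682401227
```

>>> send_rows --pt "0 0 0 0 0 0.0015 0.8" --pt "0 0 0 0 0 0.0015 0.8" --pt "0 0 0 0 0 0.0015 0.8" --pt "0 0 0 0 0 0.0005 0.8" --pt "0 0 0 0 0 0 0.8" --pt "0 0 0 0 0 0 0.8" --pt "0 0 0 0 0 0 0.8" --pt "0 0 0 0 0 0 0.8" --pt "0 0 0 0 0 0 0.8" --pt "0 0 0 0 0 0 0.8"

```text
time: 12.6
ee_pos: [0.4651, 0.0914, 0.0279]
eef_rot: [0.997, 0.073, 0.002, -0.002]
ft_force: [2.1, 3.1, -5.4]
width: 0.0231
```

```bash
python3 - <<'E'
from h import *
st();dang()
E
```

```text
t 12.6 p [0.4651 0.0914 0.0279] psi 8.35 z [ 0.003  0.005 -1.   ] F [ 2.1  3.1 -5.4] M [ 0.37 -0.22  0.  ] w 0.0231 q [ 0.23  0.24 -0.57  2.02  0.15  0.92 -1.84]
dial world angle 6.886166905151844 r 0.09826054904812405
```

The pin is in the notch: it is about 3.5 mm from home and still pulled down by the spring. I'll lower the rest and release.

>>> send_rows --pt "0 0 0 0 0 0.0015 0.8" --pt "0 0 0 0 0 0.0015 0.8" --pt "0 0 0 0 0 0 0.8" --pt "0 0 0 0 0 0 -0.1" --pt "0 0 0 0 0 0 -0.1" --pt "0 0 0 0 0 0 -0.1" --pt "0 0 0 0 0 0 -0.1" --pt "0 0 0 0 0 0 -0.1" --pt "0 0 0 0 0 -0.008 -0.1" --pt "0 0 0 0 0 -0.015 -0.1"

```text
time: 13.6
ee_pos: [0.4651, 0.0905, 0.0487]
eef_rot: [0.997, 0.073, 0.001, -0.002]
ft_force: [-0.6, -0.4, 0.5]
width: 0.0481
```

```bash
python3 - <<'E'
from h import *
st();dang()
R=pose()[1]
plan([((.465,.091,.16),8,4),((.46,-.15,.18),8,6)],-1)
E
```

```text
t 13.6 p [0.4651 0.0905 0.0487] psi 8.33 z [ 0.003  0.004 -1.   ] F [-0.6 -0.4  0.5] M [-0.   -0.02  0.01] w 0.0481 q [ 0.24  0.2  -0.57  2.    0.13  0.97 -1.82]
dial world angle 7.3990985724198035 r 0.09838077416021741
[[-0,-0,0.1,0.0001,-0.0002,-0.0278,-1],[-0,-0,0.1,0,-0.0002,-0.0278,-1],[-0,-0,0.1,0,-0.0002,-0.0278,-1],[-0,-0,0.1,0,-0.0001,-0.0278,-1],[0,0,0,-0.0064,0.0397,-0.0033,-1],[0,0,0,-0.0064,0.0397,-0.0033,-1],[0,0,0,-0.0064,0.0397,-0.0033,-1],[0,0,0,-0.0064,0.0397,-0.0033,-1],[0,0,0,-0.0064,0.0397,-0.0033,-1],[0,0,0,-0.0064,0.0397,-0.0033,-1]]
```

>>> send_rows --pt "0 0 0 0 0 -0.027 -0.1" --pt "0 0 0 0 0 -0.027 -0.1" --pt "0 0 0 0 0 -0.027 -0.5" --pt "0 0 0 0 0 -0.02 -0.5" --pt "0 0 0 -0.006 0.04 -0.004 -0.5" --pt "0 0 0 -0.006 0.04 -0.004 -0.5" --pt "0 0 0 -0.006 0.04 -0.004 -0.5" --pt "0 0 0 -0.006 0.04 -0.004 -0.5" --pt "0 0 0 -0.006 0.04 -0.004 -0.5" --pt "0 0 0 -0.006 0.03 -0.004 -0.5"

```text
time: 14.6
ee_pos: [0.4647, -0.1445, 0.1873]
eef_rot: [0.997, 0.079, 0.007, -0.002]
ft_force: [0.8, 0.5, 0.5]
width: 0.0653
```

```bash
python3 - <<'E'
from h import *
st()
p,d=camera("side"); cv2.imwrite("pics/side8.png",p);np.save("pics/side8.npy",d)
p2,d=camera("top"); cv2.imwrite("pics/top8.png",p2)
a=cv2.resize(p[190:270,170:270],None,fx=5,fy=5,interpolation=cv2.INTER_CUBIC)
b=cv2.resize(p2[120:220,160:260],(400,400),interpolation=cv2.INTER_CUBIC)
cv2.imwrite("pics/s8.png",a);cv2.imwrite("pics/t8.png",b)
E
```

```text
t 14.6 p [ 0.4647 -0.1445  0.1873] psi 9.08 z [ 0.013  0.005 -1.   ] F [0.8 0.5 0.5] M [0.07 0.   0.02] w 0.0653 q [ 0.55  0.05 -0.34  1.83  0.01  1.25 -1.21]
```

View pics/s8.png

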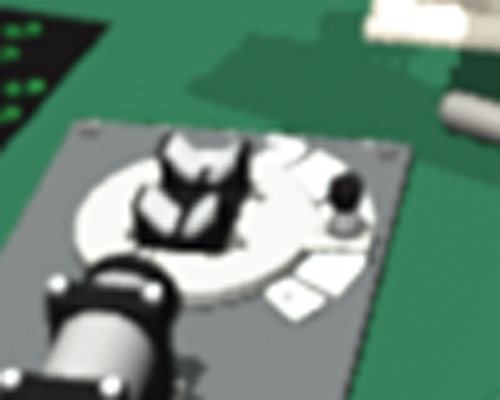

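View pics/t8.png

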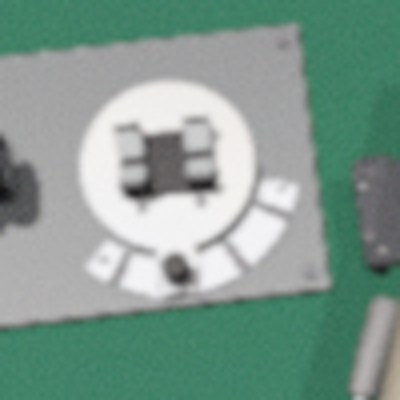

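```bash
python3 - <<'E'
from h import *
im=cv2.imread("pics/top0.png");g=cv2.cvtColor(im,cv2.COLOR_BGR2GRAY).astype(float)
mid=[]
for v in range(166,196):
    r=g[v,322:350]
    i=np.argmin(cv2.GaussianBlur(r[None],(5,1),1)[0]); thr=130
    l=i
    while r[l]<thr: l-=1
    rr=i
    while r[rr]<thr: rr+=1
    L=322+l+(r[l]-thr)/(r[l]-r[l+1]); Rr=322+rr-(r[rr]-thr)/(r[rr]-r[rr-1]); mid.append((v,L,Rr))
mid=np.array(mid);print(np.round(mid[::3],1).tolist())
# plain part rows 174..192
for lo,hi in ((175,193),(166,193)):
    k=(mid[:,0]>=lo)&(mid[:,0]<=hi); P=cast("top",np.c_[(mid[k,1]+mid[k,2])/2,mid[k,0]],.034)
    d=np.linalg.svd(P-P.mean(0))[2][0]; d*=np.sign(d[0]); print("axis yaw",np.degrees(np.arctan2(d[1],d[0])),P.mean(0),"width",np.mean(np.linalg.norm(cast("top",mid[k][:,[1,0]],.034)-cast("top",mid[k][:,[2,0]],.034),axis=1)))
print("colrows",[(v,im[v,int(round(334+ (v-180)*.11))].tolist()) for v in range(158,206)])
# rings side
hs=cv2.cvtColor(im,cv2.COLOR_BGR2HSV)
b=((hs[...,0]>12)&(hs[...,0]<32)&(hs[...,1]>110)).astype(np.uint8); b[:185]=0;b[206:]=0;b[:,:325]=0;b[:,350:]=0
m=cv2.moments(b,True);print("brass",m['m00'],m['m10']/m['m00'],m['m01']/m['m00'])
# knob
p=cv2.imread("pics/top8.png");gg=cv2.cvtColor(p,cv2.COLOR_BGR2GRAY);print(gg[178:196,196:214])
s=cv2.imread("pics/side8.png");gs=cv2.cvtColor(s,cv2.COLOR_BGR2GRAY)
k=(gs[222:236,232:246]<75).astype(np.uint8);m=cv2.moments(k,True);print("sideknob",m['m00'],m['m10']/m['m00']+232,m['m01']/m['m00']+222)
for yaw in (7,7.5,8):
  a=np.radians(yaw); kk=C-.097*np.array([np.cos(a),np.sin(a)]); print(yaw,kk,proj("top",[*kk,.056]),proj("side",[*kk,.056]))
E
```

```text
[[166.0, 326.4, 338.7], [169.0, 326.9, 338.1], [172.0, 327.7, 338.6], [175.0, 328.3, 339.0], [178.0, 328.3, 339.5], [181.0, 329.7, 339.8], [184.0, 330.0, 340.4], [187.0, 330.1, 340.7], [190.0, 330.6, 341.3], [193.0, 330.7, 334.3]]
axis yaw 0.7457320828778788 [ 0.48862717 -0.34994943  0.034     ] width 0.03353177607127772
axis yaw 4.970056777125324 [ 0.50426197 -0.34807781  0.034     ] width 0.034491170493849165
colrows [(158, [102, 128, 63]), (159, [96, 122, 58]), (160, [104, 128, 65]), (161, [101, 127, 61]), (162, [96, 122, 60]), (163, [94, 116, 66]), (164, [87, 100, 82]), (165, [80, 81, 84]), (166, [79, 79, 82]), (167, [79, 78, 83]), (168, [78, 75, 78]), (169, [102, 101, 102]), (170, [131, 129, 129]), (171, [120, 120, 122]), (172, [91, 89, 91]), (173, [66, 65, 68]), (174, [61, 60, 62]), (175, [63, 64, 62]), (176, [74, 70, 71]), (177, [68, 67, 72]), (178, [73, 68, 70]), (179, [68, 64, 67]), (180, [70, 71, 72]), (181, [68, 66, 66]), (182, [68, 66, 70]), (183, [66, 61, 66]), (184, [64, 66, 68]), (185, [78, 76, 80]), (186, [75, 72, 75]), (187, [78, 76, 78]), (188, [80, 78, 81]), (189, 
[... 1401 characters left out ...]
240 240 238]
 [242 243 238 228 226 219 197 168 144 130 139 164 178 194 221 229 228 217]
 [234 238 237 230 230 226 214 197 174 160 159 181 186 191 204 202 193 186]
 [207 221 228 226 219 208 190 170 153 137 144 160 163 164 170 172 170 171]
 [184 194 202 200 190 171 151 141 137 139 150 160 159 156 154 157 162 165]
 [175 179 179 176 169 153 150 145 151 149 158 155 152 140 130 121 124 126]]
sideknob 37.0 238.67567567567568 228.05405405405406
7 [0.46642302 0.09137867] [[202.7951229  186.50364362]] [[238.45681226 228.43129238]]
7.5 [0.46652985 0.09053896] [[203.05089081 186.47685532]] [[238.5096777  228.27520392]]
8 [0.466644   0.08970021] [[203.30644102 186.44789861]] [[238.5601368  228.11911699]]
```

```bash
python3 - <<'E'
from h import *
f=cast("top",(332.3,163.7),.057)[0]; r=cast("top",(336,194.8),.054)[0]; b=cast("top",(337,196.8),.045)[0]
print(f,r,b,np.linalg.norm(f-r)); 
d=(f-r)[:2];d/=np.linalg.norm(d);print(np.degrees(np.arctan2(d[1],d[0])),"origin",r[:2]+.048*d,f[:2]-.062*d)
# side view: silhouette
s=cv2.imread("pics/side0.png"); g=cv2.cvtColor(s,cv2.COLOR_BGR2GRAY); print(g[162:182:1,248:284:2])
print("tray0",[.4880,-.3039])
for yaw in (5,6.5,8):
  a=np.radians(yaw); ey=np.array([-np.sin(a),np.cos(a)]); print(yaw,np.array([.488,-.3039])-.0475*ey)
E
```

```text
[ 0.55271751 -0.33859083  0.057     ] [ 0.44725932 -0.34891579  0.054     ] [ 0.4424257  -0.35416008  0.045     ] 0.10600488001957166
5.591762830410024 origin [ 0.49503091 -0.34423868] [ 0.49101255 -0.3446321 ]
[[102 103 101 101 101  98  98  97  97  98  91  89 101 101 101 100 101 101]
 [102 102 103 102 102 101 101 101 101 103  98  99 102 101 101 101 101 100]
 [102 102 103 101 103 102 103 102 103 102 101 101 101 101 101 103 101 102]
 [102 103  92  88  98 105 104 104 104 104 104 104 103 102 101 101 102 101]
 [103 102  73  54  86 110  96  98  99  99 100 102 102 102 103 102 102 102]
 [102 102  84  44 105 109  64  66  69  72  77  84  84  97 110  96 101 102]
 [102  99  97  67 138 105  52  52  52  49  50  54  53  84 130  80 107  99]
 [102  95  82  71 159 104  67  72  71  66  60  56  47  84 148  99 146  95]
 [102  91  54  55 140  82  65  74  78  79  83  83  78 111 173 170 201 122]
 [103  91  36  40 117  66  49  54  59  65  73  80  82 124 166 215 227 191]
 [103  91  32  30  89  46  31  35  38  42  48  54  59 112 130 198 226 245]
 [103  91  25  23  61  26  22  24  27  28  30  34  36  79  89 163 242 255]
 [102  89  21  16  40  17  12  17  19  20  21  22  21  47  62 131 253 255]
 [101 111  44  14  78 133  44  16  12  12  14  13  13  29  41 107 254 255]
 [104 174 137  57 141 252 113  56  58  51  41  45  70  97  36 109 254 255]
 [111 227 223 125 126 204 135 104 122 113  90 103 155 205  78 129 243 255]
 [113 244 228 144  97  98  89  77  91  91  78  98 156 219 135 151 226 255]
 [137 249 252 201 112  75  59  55  51  52  48  56 127 200 149 167 228 255]
 [195 255 255 255 151  96  70  74  68  63  56  47 134 219 203 228 252 255]
 [235 255 255 255 132  80  68  76  79  85  82  78 196 254 255 255 255 255]]
tray0 [0.488, -0.3039]
5 [ 0.4921399  -0.35121925]
6.5 [ 0.49337715 -0.35109466]
8 [ 0.49461072 -0.35093773]
```

```bash
python3 - <<'E'
from h import *
plan([((.493,-.349,.075),6,8)],-0.5)
E
```

```text
[[-0,-0.1,0.3,-0.0005,0.0256,0.014,-0.5],[-0,-0.1,0.3,-0.0004,0.0256,0.014,-0.5],[-0,-0.1,0.3,-0.0002,0.0256,0.014,-0.5],[-0,-0.1,0.3,0,0.0256,0.014,-0.5],[-0,-0.1,0.3,0.0002,0.0255,0.014,-0.5],[-0,-0.1,0.3,0.0004,0.0255,0.014,-0.5],[-0,-0.1,0.3,0.0005,0.0255,0.014,-0.5],[-0,-0.1,0.3,0.0007,0.0255,0.014,-0.5]]
```

>>> send_rows --pt "0 -0.1 0.3 -0.0005 0.03 0.01 -0.5" --pt "0 -0.1 0.3 -0.0004 0.03 0.01 -0.5" --pt "0 -0.1 0.3 -0.0002 0.03 0.01 -0.5" --pt "0 -0.1 0.3 0 0.03 0.012 -0.5" --pt "0 -0.1 0.3 0 0.03 0.014 -0.5" --pt "0 -0.1 0.3 0 0.03 0.015 -0.5" --pt "0 -0.1 0.3 0.0005 0.02 0.015 -0.5" --pt "0 0 0.3 0 0 0.015 -0.5" --pt "0 0 0 0 0 0.01 -0.5" --pt "0 0 0 0 0 0 -0.5"

```text
time: 15.7
ee_pos: [0.4984, -0.3435, 0.0772]
eef_rot: [0.998, 0.059, 0.004, -0.002]
ft_force: [-0.3, 1.0, -0.2]
width: 0.0652
```

```bash
python3 - <<'E'
from h import *
st()
p,d=camera("side"); cv2.imwrite("pics/s9.png",cv2.resize(p[90:220,200:330],None,fx=4.5,fy=4.5,interpolation=cv2.INTER_CUBIC))
p,d=camera("top"); cv2.imwrite("pics/t9.png",cv2.resize(p[140:220,270:370],None,fx=6,fy=6,interpolation=cv2.INTER_CUBIC))
E
```

```text
t 15.7 p [ 0.4984 -0.3435  0.0772] psi 6.79 z [ 0.008  0.005 -1.   ] F [-0.3  1.  -0.2] M [ 0.01 -0.    0.04] w 0.0652 q [ 0.69  0.39 -0.2   1.66  0.08  1.09 -0.98]
```

View pics/s9.png

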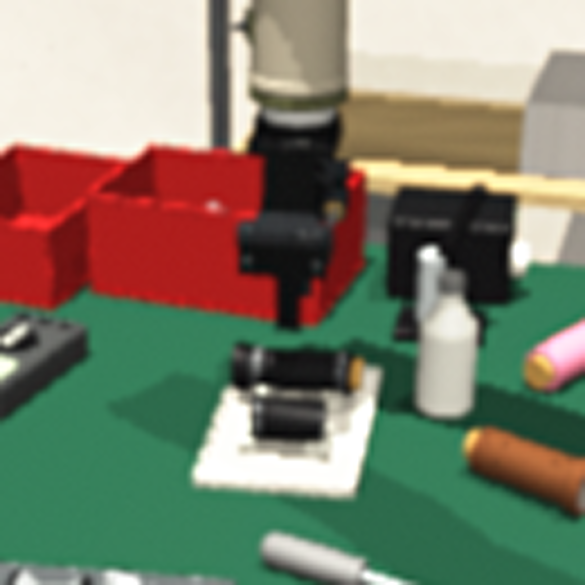

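View pics/t9.png

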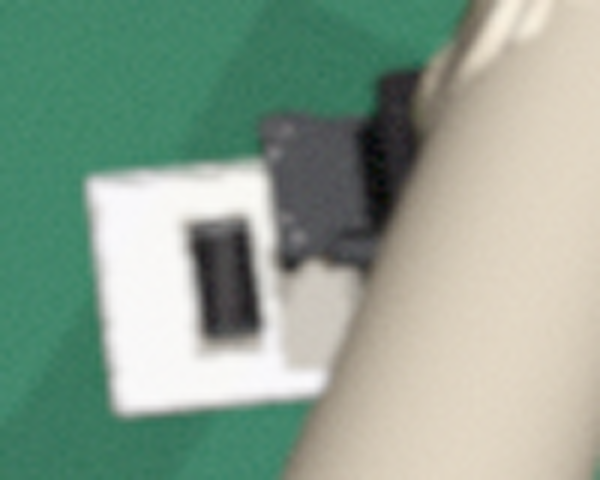

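```bash
python3 - <<'E'
from h import *
for x in (.485,.490,.495): 
  a=np.radians(6);d=np.array([np.cos(a),np.sin(a),0])
  o=np.array([x,-.349,.034]); print(x,np.round([proj("side",o+d*k)[0] for k in (-.056,-.048,0,.048,.062)],1).tolist(),np.round([proj("top",o+d*k+[0,0,.02])[0] for k in (-.056,-.048,.048,.062)],1).tolist())
p=cv2.imread("pics/side0.png")
print([(u,p[171,u].tolist()) for u in range(247,284)])
plan([((.491,-.350,.06),6,4)],-0.5)
E
```

```text
0.485 [[281.6, 173.6], [279.7, 173.5], [268.1, 172.6], [256.7, 171.7], [253.3, 171.4]] [[337.9, 200.2], [337.6, 197.8], [333.9, 169.7], [333.3, 165.7]]
0.49 [[280.4, 173.5], [278.5, 173.3], [267.0, 172.4], [255.5, 171.6], [252.2, 171.3]] [[337.9, 198.7], [337.6, 196.3], [333.8, 168.3], [333.3, 164.3]]
0.495 [[279.3, 173.3], [277.3, 173.2], [265.8, 172.3], [254.3, 171.4], [251.0, 171.2]] [[337.9, 197.2], [337.5, 194.8], [333.8, 166.9], [333.2, 162.8]]
[(247, [91, 128, 53]), (248, [92, 130, 54]), (249, [92, 130, 54]), (250, [81, 114, 48]), (251, [55, 72, 38]), (252, [37, 37, 35]), (253, [35, 33, 36]), (254, [41, 40, 41]), (255, [70, 71, 71]), (256, [116, 117, 116]), (257, [118, 120, 119]), (258, [65, 66, 66]), (259, [43, 42, 44]), (260, [48, 49, 49]), (261, [51, 51, 53]), (262, [54, 54, 55]), (263, [56, 57, 58]), (264, [58, 59, 59]), (265, [61, 62, 62]), (266, [64, 64, 66]), (267, [68, 70, 72]), (268, [72, 73, 75]), (269, [74, 77, 78]), (270, [79, 80, 82]), (271, [80, 81, 83]), (272, [80, 82, 84]), (273, [86, 88, 90]), (274, [122, 124, 125]), (275, [169, 170, 169]), (276, [165, 166, 165]), (277, [110, 144, 162]), (278, [113, 216, 251]), (279, [140, 250, 255]), (280, [157, 230, 249]), (281, [188, 218, 207]), (282, [177, 204, 172]), (283, [170, 201, 163])]
[[-0,-0.1,0.2,-0.0023,0.0013,0.0047,-0.5],[-0,-0.1,0.2,-0.0023,0.0013,0.0047,-0.5],[-0,-0.1,0.2,-0.0023,0.0013,0.0047,-0.5],[-0,-0.1,0.2,-0.0022,0.0013,0.0047,-0.5]]
```

>>> send_rows --pt "0 -0.2 0.3 -0.0015 0.003 0.002 -0.5" --pt "0 -0.2 0.3 -0.001 0.002 0.006 -0.5" --pt "0 -0.1 0 0 0.0005 0.01 -0.5" --pt "0 0 0 0 0 0.012 -0.5" --pt "0 0 0 0 0 0.01 -0.5" --pt "0 0 0 0 0 0.005 -0.5" --pt "0 0 0 0 0 0 -0.5" --pt "0 0 0 0 0 0 -0.5" --pt "0 0 0 0 0 0 -0.5" --pt "0 0 0 0 0 0 -0.5"

```text
time: 16.8
ee_pos: [0.4989, -0.3487, 0.0321]
eef_rot: [0.998, 0.055, 0.002, -0.0]
ft_force: [1.0, -0.3, 0.0]
width: 0.0651
```

```bash
python3 - <<'E'
from h import *
st()
p,d=camera("side"); cv2.imwrite("pics/s10.png",cv2.resize(p[120:210,210:310],None,fx=6,fy=6,interpolation=cv2.INTER_CUBIC))
E
```

```text
t 16.8 p [ 0.4989 -0.3487  0.0321] psi 6.3 z [ 0.003  0.001 -1.   ] F [ 1.  -0.3  0. ] M [ 0.09  0.05 -0.01] w 0.0651 q [ 0.69  0.45 -0.19  1.68  0.09  1.01 -0.99]
```

View pics/s10.png

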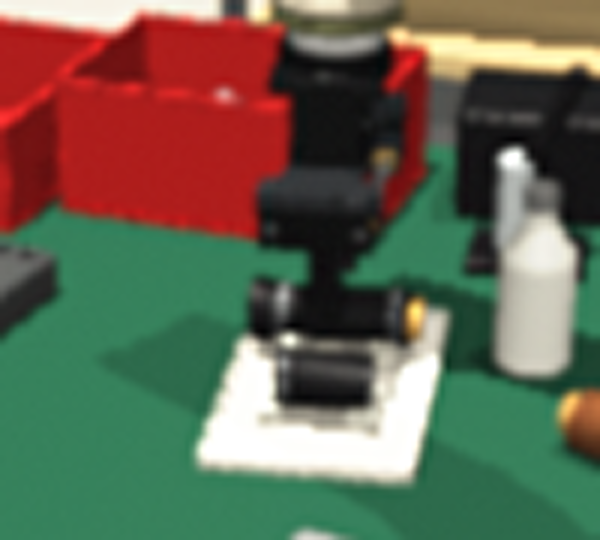

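>>> send_rows --pt "0 0 0 -0.002 0 0.006 -0.5" --pt "0 0 0 -0.0015 0 0.007 -0.5" --pt "0 0 0 0 0 0.007 -0.5" --pt "0 0 0 0 0 0.006 -0.5" --pt "0 0 0 0 0 0.004 -0.5" --pt "0 0 0 0 0 0.003 -0.5" --pt "0 0 0 0 0 0 -0.5" --pt "0 0 0 0 0 0 -0.5" --pt "0 0 0 0 0 0 -0.5" --pt "0 0 0 0 0 0 -0.5"

```text
time: 17.85
ee_pos: [0.4954, -0.3492, -0.0035]
eef_rot: [0.998, 0.055, 0.002, -0.0]
ft_force: [-0.2, -0.6, -0.2]
width: 0.0654
```

```bash
python3 - <<'E'
from h import *
st()
E
```

```text
t 17.85 p [ 0.4954 -0.3492 -0.0035] psi 6.3 z [ 0.004  0.001 -1.   ] F [-0.2 -0.6 -0.2] M [0.09 0.03 0.06] w 0.0654 q [ 0.69  0.49 -0.19  1.71  0.1   0.95 -1.  ]
```

Nothing touched, so I'll close on the barrel.

>>> send_rows --pt "0 0 0 0 0 0 0.3" --pt "0 0 0 0 0 0 0.3" --pt "0 0 0 0 0 0 0.3" --pt "0 0 0 0 0 0 0.3" --pt "0 0 0 0 0 0 0.3" --pt "0 0 0 0 0 0 0.3" --pt "0 0 0 0 0 0 0.3" --pt "0 0 0 0 0 0 0.3" --pt "0 0 0 0 0 0 0.3" --pt "0 0 0 0 0 0 0.3" --force 40

```text
time: 18.85
ee_pos: [0.4958, -0.3492, -0.0029]
eef_rot: [0.998, 0.055, 0.002, -0.0]
ft_force: [-0.8, -0.2, 0.5]
width: 0.0391
```

```bash
python3 - <<'E'
from h import *
st()
E
```

```text
t 18.85 p [ 0.4958 -0.3492 -0.0029] psi 6.32 z [ 0.005  0.    -1.   ] F [-0.8 -0.2  0.5] M [ 0.06  0.07 -0.01] w 0.0391 q [ 0.69  0.49 -0.19  1.71  0.1   0.95 -1.  ]
```

>>> send_rows --pt "0 0 0 0 0 -0.004 0.3" --pt "0 0 0 0 0 -0.008 0.3" --pt "0 0 0 0 0 -0.015 0.3" --pt "0 0 0 0 0 -0.02 0.3" --pt "0 0 0 0 0 -0.025 0.3" --pt "0 0 0 0 0 -0.025 0.3" --pt "0 0 0 0 0 -0.025 0.3" --pt "0 0 0 0 0 -0.015 0.3" --pt "0 0 0 0 0 -0.005 0.3" --pt "0 0 0 0 0 0 0.3"

```text
time: 19.85
ee_pos: [0.495, -0.3493, 0.153]
eef_rot: [0.998, 0.055, 0.004, 0.001]
ft_force: [0.1, -0.3, -1.9]
width: 0.0394
```

```bash
python3 - <<'E'
from h import *
st()
p,d=camera("side"); cv2.imwrite("pics/side11.png",p);cv2.imwrite("pics/s11.png",cv2.resize(p[80:210,200:310],None,fx=5,fy=5,interpolation=cv2.INTER_CUBIC))
plan([((.5623,.1062,.13),97.7,20)],.3)
E
```

```text
t 19.85 p [ 0.495  -0.3493  0.153 ] psi 6.32 z [ 0.008 -0.002 -1.   ] F [ 0.1 -0.3 -1.9] M [0.01 0.06 0.05] w 0.0394 q [ 0.7   0.32 -0.2   1.58  0.06  1.23 -0.97]
[[0,-0,-4.6,0.0059,-0.0223,0.0011,0.3],[0,-0,-4.6,0.0076,-0.0217,0.0011,0.3],[0,-0,-4.6,0.0093,-0.0211,0.0011,0.3],[0,-0,-4.6,0.011,-0.0202,0.0011,0.3],[0,-0,-4.6,0.0125,-0.0193,0.0011,0.3],[0,-0,-4.6,0.014,-0.0182,0.0011,0.3],[0,-0,-4.6,0.0154,-0.0171,0.0011,0.3],[0,-0,-4.6,0.0168,-0.0158,0.0012,0.3],[0,-0,-4.6,0.018,-0.0144,0.0012,0.3],[0,-0,-4.6,0.0191,-0.0129,0.0012,0.3]]
[[0,-0,-4.6,0.02,-0.0114,0.0012,0.3],[0,-0,-4.6,0.0209,-0.0097,0.0012,0.3],[0,-0,-4.6,0.0216,-0.008,0.0012,0.3],[0,-0,-4.6,0.0221,-0.0063,0.0012,0.3],[0,-0,-4.6,0.0226,-0.0045,0.0012,0.3],[0,-0,-4.6,0.0229,-0.0027,0.0012,0.3],[0,-0,-4.6,0.023,-0.0009,0.0011,0.3],[0,-0,-4.6,0.023,0.001,0.0011,0.3],[0,-0,-4.6,0.0228,0.0028,0.0011,0.3],[0,-0,-4.6,0.0226,0.0046,0.0011,0.3]]
```

View pics/s11.png

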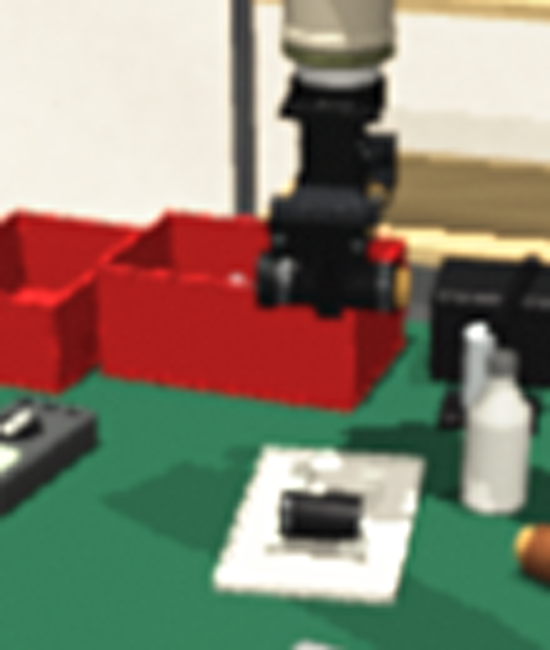

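The barrel is held level, with its ring to the left at crop (270,280) and brass to the right at (402,285). The short barrel is undisturbed. I'll carry it over now.

>>> send_rows --pt "0 0 -4.6 0.006 -0.0223 0.001 0.3" --pt "0 0 -4.6 0.0076 -0.0217 0.001 0.3" --pt "0 0 -4.6 0.0093 -0.0211 0.001 0.3" --pt "0 0 -4.6 0.011 -0.0202 0.001 0.3" --pt "0 0 -4.6 0.0125 -0.0193 0.001 0.3" --pt "0 0 -4.6 0.014 -0.0182 0.001 0.3" --pt "0 0 -4.6 0.0154 -0.0171 0.001 0.3" --pt "0 0 -4.6 0.0168 -0.0158 0.001 0.3" --pt "0 0 -4.6 0.018 -0.0144 0.001 0.3" --pt "0 0 -4.6 0.0191 -0.0129 0.001 0.3"

```text
time: 20.9
ee_pos: [0.5191, -0.1147, 0.1313]
eef_rot: [0.892, 0.452, -0.003, -0.004]
ft_force: [-0.8, -0.9, -2.7]
width: 0.0391
```

```bash
python3 - <<'E'
from h import *
st()
plan([((.5623,.1062,.13),97.7,10)],.3)
E
```

```text
t 20.9 p [ 0.5191 -0.1147  0.1313] psi 53.71 z [-0.009  0.004 -1.   ] F [-0.8 -0.9 -2.7] M [-0.04 -0.09 -0.03] w 0.0391 q [ 0.52  0.22 -0.44  1.77  0.1   1.18 -0.58]
[[-0.1,-0,-4.4,0.0204,-0.0096,0.0002,0.3],[-0.1,-0,-4.4,0.021,-0.008,0.0002,0.3],[-0.1,-0,-4.4,0.0216,-0.0064,0.0001,0.3],[-0.1,-0,-4.4,0.022,-0.0047,0.0001,0.3],[-0.1,-0,-4.4,0.0223,-0.003,0.0001,0.3],[-0.1,-0,-4.4,0.0225,-0.0013,0.0001,0.3],[-0.1,-0,-4.4,0.0225,0.0005,0.0001,0.3],[-0.1,-0,-4.4,0.0224,0.0022,0.0001,0.3],[-0.1,-0,-4.4,0.0222,0.0039,0.0001,0.3],[-0.1,-0,-4.4,0.0218,0.0056,0.0001,0.3]]
```

>>> send_rows --pt "0 0 -4.4 0.0204 -0.0096 -0.001 0.3" --pt "-0.1 0 -4.4 0.021 -0.008 -0.001 0.3" --pt "-0.1 0 -4.4 0.0216 -0.0064 -0.001 0.3" --pt "-0.1 0 -4.4 0.022 -0.0047 -0.001 0.3" --pt "-0.1 0 -4.4 0.0223 -0.003 -0.001 0.3" --pt "-0.1 0 -4.4 0.0225 -0.0013 -0.001 0.3" --pt "-0.1 0 -4.4 0.0225 0.0005 -0.001 0.3" --pt "-0.1 0 -4.4 0.0224 0.0022 -0.001 0.3" --pt "-0.1 0 -4 0.014 0.002 0 0.3" --pt "0 0 -2 0.003 0 0 0.3"

```text
time: 21.9
ee_pos: [0.5489, 0.0943, 0.1324]
eef_rot: [0.659, 0.753, -0.001, -0.004]
ft_force: [-0.4, 0.2, -1.5]
width: 0.0392
```

```bash
python3 - <<'E'
from h import *
st()
plan([((.5623,.1062,.10),97.7,4)],.3)
p,d=camera("side"); cv2.imwrite("pics/side12.png",p);cv2.imwrite("pics/s12.png",cv2.resize(p[150:290,150:270],None,fx=5,fy=5,interpolation=cv2.INTER_CUBIC))
p,d=camera("top"); cv2.imwrite("pics/t12.png",cv2.resize(p[110:220,160:270],None,fx=5,fy=5,interpolation=cv2.INTER_CUBIC))
E
```

```text
t 21.9 p [0.5489 0.0943 0.1324] psi 97.62 z [-0.008  0.004 -1.   ] F [-0.4  0.2 -1.5] M [ 0.01 -0.09  0.01] w 0.0392 q [ 0.31  0.31 -0.65  1.7   0.19  1.2  -0.26]
[[-0.1,-0.1,-0,0.0025,0.0038,0.0081,0.3],[-0.1,-0.1,-0,0.0025,0.0038,0.0081,0.3],[-0.1,-0.1,-0,0.0025,0.0037,0.0081,0.3],[-0.1,-0.1,-0,0.0025,0.0037,0.0081,0.3]]
```

View pics/s12.png

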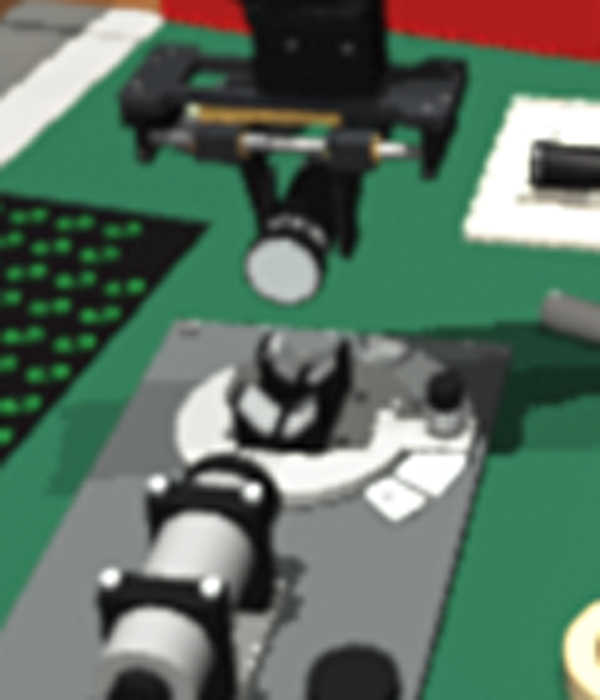

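View pics/t12.png

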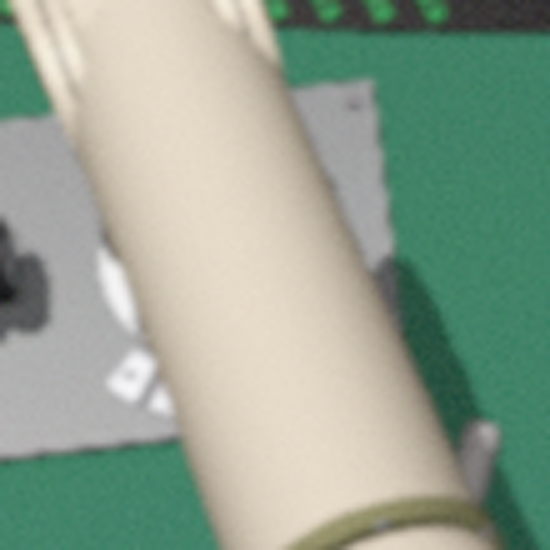

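>>> send_rows --pt "-0.2 -0.2 0 0.004 0.006 0.003 0.3" --pt "-0.1 -0.2 0 0.004 0.005 0.006 0.3" --pt "0 0 0 0.002 0.003 0.008 0.3" --pt "0 0 0 0 0 0.009 0.3" --pt "0 0 0 0 0 0.009 0.3" --pt "0 0 0 0 0 0.005 0.3" --pt "0 0 0 0 0 0 0.3" --pt "0 0 0 0 0 0 0.3" --pt "0 0 0 0 0 0 0.3" --pt "0 0 0 0 0 0 0.3"

```text
time: 23.0
ee_pos: [0.5623, 0.1005, 0.0873]
eef_rot: [0.664, 0.748, -0.003, 0.001]
ft_force: [0.2, -0.3, -1.9]
width: 0.0392
```

```bash
python3 - <<'E'
from h import *
st()
plan([((.5623,.1065,.045),97.4,7)],.3)
p,d=camera("side"); cv2.imwrite("pics/side13.png",p);cv2.imwrite("pics/s13.png",cv2.resize(p[170:270,170:260],None,fx=6,fy=6,interpolation=cv2.INTER_CUBIC))
E
```

```text
t 23.0 p [0.5623 0.1005 0.0873] psi 96.85 z [-0.003 -0.006 -1.   ] F [ 0.2 -0.3 -1.9] M [ 0.01 -0.15 -0.02] w 0.0392 q [ 0.26  0.38 -0.63  1.71  0.25  1.13 -0.33]
[[-0,0,-0.1,0.0009,0.0001,0.006,0.3],[-0,0,-0.1,0.0009,0.0001,0.006,0.3],[-0,0,-0.1,0.0009,0.0001,0.006,0.3],[-0,0,-0.1,0.0009,0.0001,0.006,0.3],[-0,0,-0.1,0.0009,0.0001,0.006,0.3],[-0,0,-0.1,0.0009,0.0001,0.006,0.3],[-0,0,-0.1,0.0009,0.0001,0.006,0.3]]
```

View pics/s13.png

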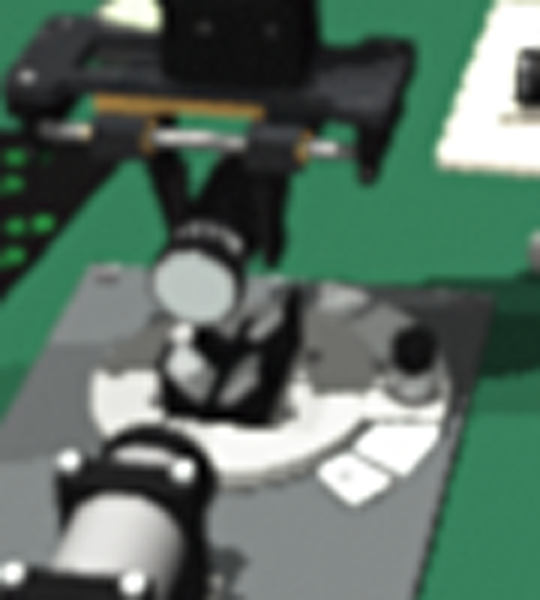

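```bash
python3 - <<'E'
from h import *
p,R,psi,m=pose()
for off in (0,.062): print(off,proj("side",p+m[:,0]*off-m[:,2]*.037))
print("obs ring",(170+197/6,170+285/6))
a=np.radians(7.4);V=np.array([-np.sin(a),np.cos(a),0]);X=np.array([np.cos(a),np.sin(a),0]);o=np.array([.5627,.1035,0])
for nm,q in (("apex front",o+V*.04+[0,0,.0417]),("L top",o+V*.04+X*.022+[0,0,.064]),("R top",o+V*.04-X*.022+[0,0,.064]),("Lout",o+V*.04+X*.028+[0,0,.064]),("Rout",o+V*.04-X*.028+[0,0,.064])):
    u=proj("side",q)[0]; print(nm,u,(u-170)*6)
E
python3 - <<'E'
import cv2
p=cv2.imread("pics/side8.png"); cv2.imwrite("pics/s8b.png",cv2.resize(p[210:250,180:230],None,fx=14,fy=14,interpolation=cv2.INTER_CUBIC))
E
```

```text
0 [[206.81990097 206.8199028 ]]
0.062 [[201.00480956 218.07924291]]
obs ring (202.83333333333334, 217.5)
apex front [204.93771729 237.07021704] [209.62630376 402.42130223]
L top [197.33269439 230.52545942] [163.99616632 363.15275655]
R top [211.46135338 231.72868554] [248.76812025 370.37211324]
Lout [195.41590486 230.36222162] [152.49542917 362.17332974]
Rout [213.39789116 231.89360514] [260.38734698 371.36163086]
```

View pics/s8b.png

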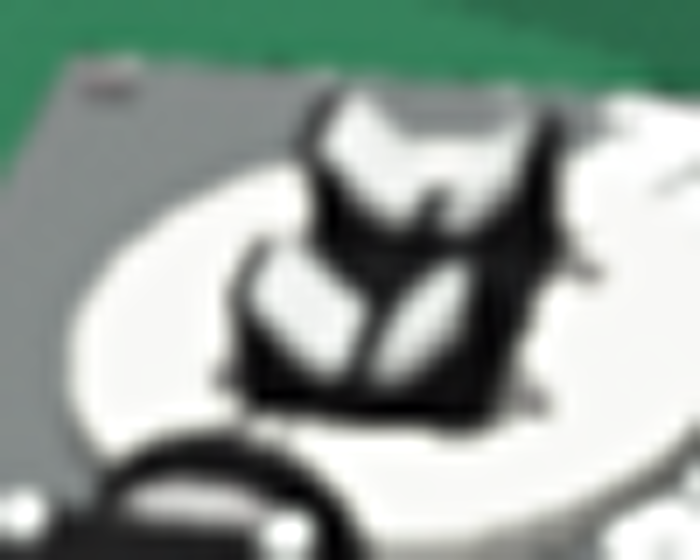

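```bash
python3 - <<'E'
from h import *
P=cast("side",[(210.6,226.4),(206.8,231.4),(205.7,237)],.042);print(P)
for i,j in((0,2),(0,1)): d=P[j]-P[i];print(np.degrees(np.arctan2(-d[0],d[1])),np.linalg.norm(d))
# top8: V block
p=cv2.imread("pics/top8.png"); cv2.imwrite("pics/t8b.png",cv2.resize(p[142:180,180:228],None,fx=15,fy=15,interpolation=cv2.INTER_CUBIC))
# lens disc
s=cv2.imread("pics/side13.png");g=cv2.cvtColor(s,cv2.COLOR_BGR2GRAY);print(g[208:228,192:216])
E
```

```text
[[0.5621984  0.08580614 0.042     ]
 [0.56333561 0.11442318 0.042     ]
 [0.55526365 0.14257913 0.042     ]]
6.964106144216887 0.057194959236989806
-2.275668477402154 0.028639622998061047
[[102 100 102 104 100  78  41  57  79  85 106  85  85 100  87  85  62  31
   16  14  17  23  22  14]
 [102 102 102 104 103  82  46  54  62  58  70  56  59  71  73  98 110  81
   32  12  14  20  23  13]
 [102 102 102 103  95  70  37  34  32  30  32  30  32  35  41  76 121 125
   58  12  14  23  22  14]
 [100 102 103  99  82  53  48  60  62  68  74  53  31  24  25  44  88 103
   54  19  25  36  26  13]
 [102 102 100  89  65  68 110 141 148 157 161 122  79  49  28  24  44  54
   36  32  48  56  31  16]
 [106 106  99  86  82 121 164 185 188 190 191 174 154 119  76  37  23  26
   37  55  72  71  38  24]
 [125 122 105  98 137 173 189 195 195 195 194 193 189 177 146  95  41  22
   43  75  92  84  61  50]
 [135 132 113 118 171 193 195 195 194 194 193 195 195 194 186 153  92  34
   47  89 105  98  95 102]
 [138 135 121 133 183 197 195 194 193 193 194 193 194 195 196 184 138  55
   52 106 126 128 131 142]
 [1
[... 408 characters left out ...]
38 135 123 111 127 164 188 195 195 196 195 196 196 191 169 123  93
  111 119 112 110 111 115]
 [138 136 124 100  87  87 112 152 177 186 191 193 191 187 169 129  99 101
  102  92  94 106 118 131]
 [138 134 116  89  87  91  99 125 156 160 154 153 145 138 128 106 107 100
   69  54  82 118 136 131]
 [135 126 109 100 103 108 124 170 206 185 110  77  71  75  94 109 115  87
   41  57 109 141 133  99]
 [125 115 108 109 110 115 154 212 232 198  86  20  20  32  59  89  97  61
   35  79 130 131  93  51]
 [114 111 110 111 108 104 131 186 199 157  60   5  10  16  27  46  54  31
   24  56  87  78  43  20]
 [110 110 112 112 102  78  89 151 175 129  52  13  11  13  17  19  21  15
   13  22  34  27  17  14]]
```

View pics/t8b.png

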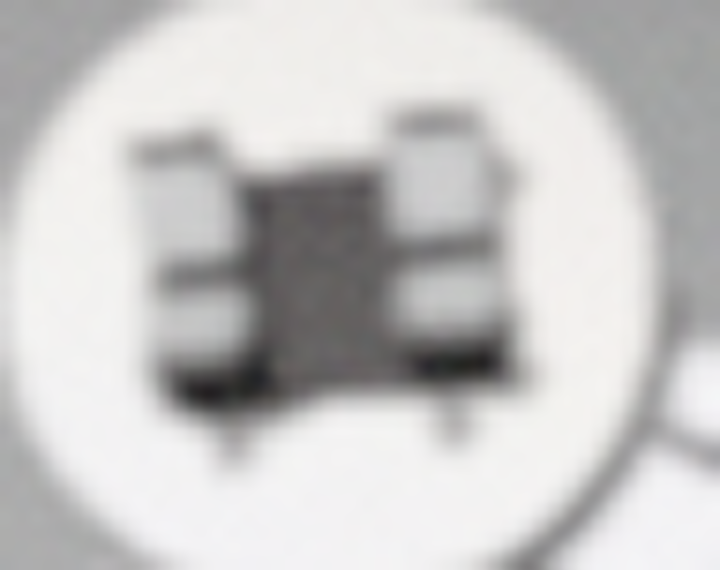

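```bash
python3 - <<'E'
from h import *
uv=[(180+205/15-.5+.03,142+275/15-.5),(180+445/15-.5,142+247/15-.5)]
P=cast("top",uv,.042);print(P);d=P[0]-P[1];print(np.degrees(np.arctan2(-d[0],d[1])),np.linalg.norm(d),P.mean(0))
# light blob of lens
s=cv2.imread("pics/side13.png");g=cv2.cvtColor(s,cv2.COLOR_BGR2GRAY);b=np.zeros_like(g);b[210:224,195:209]=(g[210:224,195:209]>145)
m=cv2.moments(b,True);u=(m['m10']/m['m00'],m['m01']/m['m00']);print(u,m['m00'])
p,R,psi,mm=pose()
z=p[2]+.037
print("lens at axis height",cast("side",u,z),"model",p+mm[:,0]*.062)
E
```

```text
[[0.56131227 0.12880612 0.042     ]
 [0.56894701 0.0751167  0.042     ]]
8.093315759336312 0.05422953908811806 [0.56512964 0.10196141 0.042     ]
(201.8803418803419, 217.5982905982906) 117.0
lens at axis height [[0.55343119 0.15970886 0.12440938]] model [0.55500325 0.16201659 0.08705579]
```

>>> send_rows --pt "0 0 -0.3 0.003 0 0.004 0.3" --pt "0 0 -0.3 0.002 0 0.006 0.3" --pt "0 0 0 0.001 0 0.008 0.3" --pt "0 0 0 0 0 0.008 0.3" --pt "0 0 0 0 0 0.007 0.3" --pt "0 0 0 0 0 0.004 0.3" --pt "0 0 0 0 0 0.002 0.3" --pt "0 0 0 0 0 0 0.3" --pt "0 0 0 0 0 0 0.3" --pt "0 0 0 0 0 0 0.3"

```text
time: 24.05
ee_pos: [0.5614, 0.1068, 0.0447]
eef_rot: [0.659, 0.752, -0.003, 0.001]
ft_force: [0.1, 0.1, -1.2]
width: 0.0391
```

```bash
python3 - <<'E'
from h import *
st()
p,d=camera("side"); cv2.imwrite("pics/side14.png",p);cv2.imwrite("pics/s14.png",cv2.resize(p[170:270,170:260],None,fx=6,fy=6,interpolation=cv2.INTER_CUBIC))
E
```

```text
t 24.05 p [0.5614 0.1068 0.0447] psi 97.51 z [-0.003 -0.006 -1.   ] F [ 0.1  0.1 -1.2] M [-0.05 -0.15  0.05] w 0.0391 q [ 0.24  0.44 -0.62  1.75  0.29  1.05 -0.35]
```

View pics/s14.png

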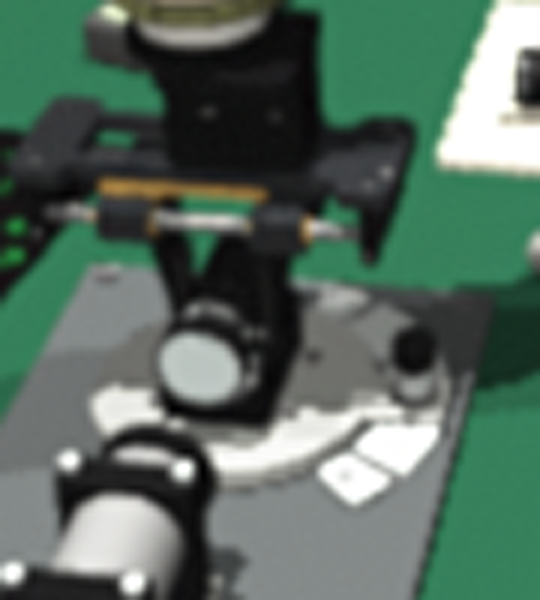

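>>> send_rows --pt "0 0 0 0 0.0008 0.0015 0.3" --pt "0 0 0 0 0 0.0015 0.3" --pt "0 0 0 0 0 0.0015 0.3" --pt "0 0 0 0 0 0.001 0.3" --pt "0 0 0 0 0 0.001 0.3" --pt "0 0 0 0 0 0.001 0.3" --pt "0 0 0 0 0 0 0.3" --pt "0 0 0 0 0 0 0.3" --pt "0 0 0 0 0 0 0.3" --pt "0 0 0 0 0 0 0.3"

```text
time: 25.1
ee_pos: [0.5626, 0.1068, 0.0371]
eef_rot: [0.659, 0.752, -0.003, 0.001]
ft_force: [-0.2, 0.5, -1.6]
width: 0.039
```

```bash
python3 - <<'E'
from h import *
st()
E
```

```text
t 25.1 p [0.5626 0.1068 0.0371] psi 97.5 z [-0.002 -0.006 -1.   ] F [-0.2  0.5 -1.6] M [ 0.05 -0.13  0.01] w 0.039 q [ 0.24  0.45 -0.62  1.75  0.3   1.04 -0.36]
```

>>> send_rows --pt "0 0 0 0 0 0.0007 0.3" --pt "0 0 0 0 0 0.0007 0.3" --pt "0 0 0 0 0 0.0007 0.3" --pt "0 0 0 0 0 0 0.3" --pt "0 0 0 0 0 0 0.3" --pt "0 0 0 0 0 0 0.3" --pt "0 0 0 0 0 0 0.3" --pt "0 0 0 0 0 0 0.3" --pt "0 0 0 0 0 0 0.3" --pt "0 0 0 0 0 0 0.3"

```text
time: 26.1
ee_pos: [0.5627, 0.1069, 0.0349]
eef_rot: [0.659, 0.752, -0.003, 0.001]
ft_force: [-1.0, -0.5, -2.3]
width: 0.0389
```

```bash
python3 - <<'E'
from h import *
st()
E
```

```text
t 26.1 p [0.5627 0.1069 0.0349] psi 97.51 z [-0.002 -0.006 -1.   ] F [-1.  -0.5 -2.3] M [ 0.02 -0.08 -0.03] w 0.0389 q [ 0.24  0.45 -0.62  1.75  0.3   1.04 -0.36]
```

>>> send_rows --pt "0 0 0 0 0 0.0006 0.3" --pt "0 0 0 0 0 0 0.3" --pt "0 0 0 0 0 0.0006 0.3" --pt "0 0 0 0 0 0 0.3" --pt "0 0 0 0 0 0.0005 0.3" --pt "0 0 0 0 0 0 0.3" --pt "0 0 0 0 0 0.0005 0.3" --pt "0 0 0 0 0 0.0005 0.3" --pt "0 0 0 0 0 0.0005 0.3" --pt "0 0 0 0 0 0.0005 0.3"

```text
time: 27.1
ee_pos: [0.5635, 0.107, 0.0331]
eef_rot: [0.66, 0.752, -0.002, 0.002]
ft_force: [-1.7, -0.5, 6.2]
width: 0.0389
```

```bash
python3 - <<'E'
from h import *
st()
E
```

```text
t 27.1 p [0.5635 0.107  0.0331] psi 97.47 z [-0.    -0.006 -1.   ] F [-1.7 -0.5  6.2] M [-0.14  0.55 -0.06] w 0.0389 q [ 0.23  0.45 -0.62  1.76  0.31  1.03 -0.36]
```

>>> send_rows --pt "0 0 0 0 0 0.0006 0.3" --pt "0 0 0 0 0 0.0006 0.3" --pt "0 0 0 0 0 0.0006 0.3" --pt "0 0 0 0 0 0.0006 0.3" --pt "0 0 0 0 0 0.0006 0.3" --pt "0 0 0 0 0 0.0006 0.3" --pt "0 0 0 0 0 0.0006 0.3" --pt "0 0 0 0 0 0.0006 0.3" --pt "0 0 0 0 0 0.0006 0.3" --pt "0 0 0 0 0 0.0006 0.3"

```text
time: 28.1
ee_pos: [0.5636, 0.1069, 0.0331]
eef_rot: [0.66, 0.751, -0.003, 0.003]
ft_force: [-1.6, -1.2, 6.9]
width: 0.0389
```

```bash
python3 - <<'E'
from h import *
st()
p,d=camera("side"); cv2.imwrite("pics/side15.png",p);cv2.imwrite("pics/s15.png",cv2.resize(p[180:280,170:260],None,fx=6,fy=6,interpolation=cv2.INTER_CUBIC))
E
```

```text
t 28.1 p [0.5636 0.1069 0.0331] psi 97.44 z [ 0.001 -0.01  -1.   ] F [-1.6 -1.2  6.9] M [-0.17  0.62 -0.01] w 0.0389 q [ 0.23  0.45 -0.61  1.76  0.31  1.03 -0.37]
```

View pics/s15.png

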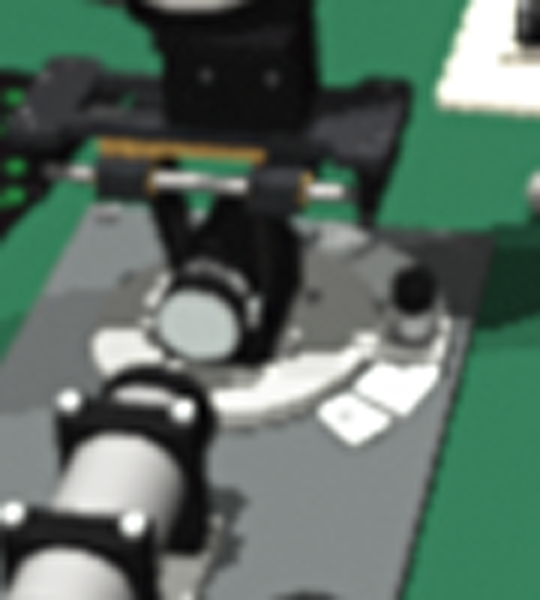

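Seated: the TCP is at 33.1 mm as predicted, and the ring at crop (200,325) is ahead of the block. I'll trim out the small pitch drift and the sideways load, and bring the push to about 10 N.

>>> send_rows --pt "0 0.15 0 0 -0.0002 0.0007 0.3" --pt "0 0.15 0 0 -0.0002 0.0007 0.3" --pt "0 0.15 0 0 -0.0002 0.0007 0.3" --pt "0 0.15 0 0 -0.0002 0.0007 0.3" --pt "0 0.1 0 0 -0.0002 0.0007 0.3" --pt "0 0.1 0 0 -0.0002 0.0008 0.3" --pt "0 0.1 0 0 -0.0002 0.0008 0.3" --pt "0 0 0 0 -0.0002 0.0008 0.3" --pt "0 0 0 0 -0.0002 0.0008 0.3" --pt "0 0 0 0 -0.0002 0.0008 0.3"

```text
time: 29.15
ee_pos: [0.5636, 0.1074, 0.033]
eef_rot: [0.66, 0.751, 0.003, -0.0]
ft_force: [-2.3, -0.6, 8.7]
width: 0.0392
```

```bash
python3 - <<'E'
from h import *
st()
E
```

```text
t 29.15 p [0.5636 0.1074 0.033 ] psi 97.42 z [ 0.004  0.004 -1.   ] F [-2.3 -0.6  8.7] M [-0.24  0.59 -0.06] w 0.0392 q [ 0.24  0.45 -0.62  1.76  0.3   1.02 -0.35]
```

>>> send_rows --pt "0 0 0 0 -0.0006 0.0009 0.3" --pt "0 0 0 0 -0.0006 0.0009 0.3" --pt "0 0 0 0 -0.0006 0.0009 0.3" --pt "0 0 0 0 -0.0006 0.0009 0.3" --pt "0 0 0 0 -0.0006 0.0009 0.3" --pt "0 0 0 0 -0.0006 0.0009 0.3" --pt "0 0 0 0 -0.0006 0.0009 0.3" --pt "0 0 0 0 -0.0006 0.0009 0.3" --pt "0 0 0 0 -0.0006 0.0009 0.3" --pt "0 0 0 0 -0.0006 0.0009 0.3"

```text
time: 30.15
ee_pos: [0.564, 0.1073, 0.033]
eef_rot: [0.661, 0.751, 0.007, 0.005]
ft_force: [-1.7, -0.6, 6.8]
width: 0.0391
```

```bash
python3 - <<'E'
from h import *
st()
E
```

```text
t 30.15 p [0.564  0.1073 0.033 ] psi 97.3 z [ 0.018  0.004 -1.   ] F [-1.7 -0.6  6.8] M [-0.15  0.26 -0.11] w 0.0391 q [ 0.24  0.44 -0.62  1.77  0.3   1.   -0.36]
```

>>> send_rows --pt "0.15 0 0 0 0 0.0008 0.3" --pt "0.15 0 0 0 0 0.0008 0.3" --pt "0.15 0 0 0 0 0.0008 0.3" --pt "0.15 0 0 0 0 0.0008 0.3" --pt "0.15 0 0 0 0 0.0008 0.3" --pt "0.15 0 0 0 0 0.0008 0.3" --pt "0.1 0 0 0 0 0.0008 0.3" --pt "0.1 0 0 0 0 0.0008 0.3" --pt "0 0 0 0 0 0.0008 0.3" --pt "0 0 0 0 0 0.0008 0.3"

```text
time: 31.15
ee_pos: [0.5636, 0.1071, 0.0331]
eef_rot: [0.661, 0.75, -0.002, 0.001]
ft_force: [-4.0, -0.2, 8.9]
width: 0.039
```

```bash
python3 - <<'E'
from h import *
st()
E
```

```text
t 31.15 p [0.5636 0.1071 0.0331] psi 97.25 z [-0.002 -0.004 -1.   ] F [-4.  -0.2  8.9] M [-0.23  0.73 -0.06] w 0.039 q [ 0.24  0.45 -0.62  1.75  0.3   1.03 -0.36]
```

>>> send_rows --pt "0 0 0 0 -0.0003 0 0.3" --pt "0 0 0 0 -0.0003 0 0.3" --pt "0 0 0 0 0 0 0.3" --pt "0 0 0 0 0 0.0008 0.3" --pt "0 0 0 0 0 0.0008 0.3" --pt "0 0 0 0 0 0.0008 0.3" --pt "0 0 0 0 0 0.0008 0.3" --pt "0 0 0 0 0 0.0009 0.3" --pt "0 0 0 0 -0.0001 0.0009 0.3" --pt "0 0 0 0 -0.0002 0.0009 0.3"

```text
time: 32.15
ee_pos: [0.5634, 0.107, 0.0329]
eef_rot: [0.661, 0.75, -0.002, 0.002]
ft_force: [-2.7, -1.4, 10.1]
width: 0.0392
```

```bash
python3 - <<'E'
from h import *
st()
for i in range(3):
    p,d=camera("side"); st()
p2,d=camera("top")
cv2.imwrite("pics/side16.png",p);cv2.imwrite("pics/s16.png",cv2.resize(p[180:280,170:260],None,fx=6,fy=6,interpolation=cv2.INTER_CUBIC))
g=cv2.cvtColor(p,cv2.COLOR_BGR2GRAY)
k=(g[222:236,232:246]<75).astype(np.uint8);m=cv2.moments(k,True);print("sideknob",m['m00'],m['m10']/m['m00']+232,m['m01']/m['m00']+222)
b=np.zeros_like(g);b[224:245,194:214]=(g[224:245,194:214]>145);n,l,s_,c=cv2.connectedComponentsWithStats(b)
print(s_[1:],c[1:])
P,R,psi,mm=pose();a=np.radians(7.4);V=np.array([-np.sin(a),np.cos(a),0])
print("seated lens pred",[proj("side",np.array([.5627,.1035,.07])+V*(.062+k)) for k in (0,.0035)])
E
```

```text
t 32.15 p [0.5634 0.107  0.0329] psi 97.21 z [-0.    -0.006 -1.   ] F [-2.7 -1.4 10.1] M [-0.27  0.62 -0.02] w 0.0392 q [ 0.23  0.45 -0.61  1.76  0.31  1.03 -0.37]
t 32.2 p [0.5634 0.107  0.0329] psi 97.21 z [-0.    -0.006 -1.   ] F [-3.9 -1.9 10.2] M [-0.28  0.68 -0.02] w 0.0388 q [ 0.23  0.45 -0.61  1.76  0.31  1.03 -0.37]
t 32.25 p [0.5634 0.107  0.0329] psi 97.22 z [-0.    -0.006 -1.   ] F [-2.9 -1.   9.7] M [-0.27  0.71 -0.06] w 0.0391 q [ 0.23  0.45 -0.61  1.76  0.31  1.03 -0.37]
t 32.3 p [0.5634 0.107  0.0329] psi 97.21 z [-0.    -0.006 -1.   ] F [-3.7 -0.7  9.9] M [-0.3   0.7  -0.05] w 0.0387 q [ 0.23  0.45 -0.61  1.76  0.31  1.03 -0.37]
sideknob 96.0 240.44791666666666 226.83333333333334
[[194 226  15  14 123]
 [212 230   1   1   1]
 [194 237   3   4   9]
 [198 240   2   1   2]
 [208 242   6   3  12]] [[201.3902439  233.2601626 ]
 [212.         230.        ]
 [194.77777778 238.66666667]
 [198.5        240.        ]
 [210.91666667 243.41666667]]
seated lens pred [array([[202.23557332, 233.76185946]]), array([[201.91214905, 234.45227926]])]
```

View pics/s16.png

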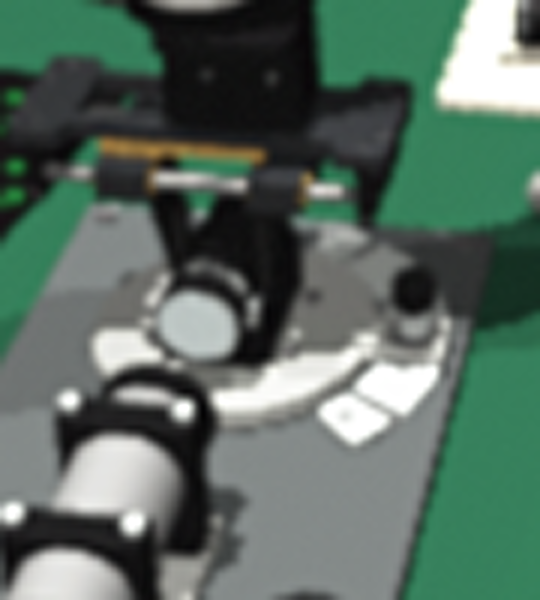

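>>> send_rows --pt "0 0.05 0 0 0 0.0009 0.3" --pt "0 0.05 0 0 0 0.0009 0.3" --pt "0 0.05 0 0 0 0.0009 0.3" --pt "0 0.05 0 0 0 0.0009 0.3" --pt "0 0 0 0 0 0.0009 0.3" --pt "0 0 0 0 0 0.0009 0.3" --pt "0 0 0 0 0 0.0009 0.3" --pt "0 0 0 0 -0.0005 0.0009 0.3" --pt "0 0 0 0 -0.0005 0.0009 0.3" --pt "0 0 0 0 -0.0005 0.0009 0.3"

```text
time: 33.35
ee_pos: [0.5635, 0.107, 0.0329]
eef_rot: [0.661, 0.75, -0.001, 0.003]
ft_force: [-2.2, -1.1, 9.2]
width: 0.0391
```

```bash
python3 - <<'E'
from h import *
st()
for i in range(4):
    p,d=camera("side"); st()
E
```

```text
t 33.35 p [0.5635 0.107  0.0329] psi 97.18 z [ 0.003 -0.007 -1.   ] F [-2.2 -1.1  9.2] M [-0.17  0.36  0.02] w 0.0391 q [ 0.23  0.45 -0.61  1.76  0.31  1.03 -0.37]
t 33.4 p [0.5635 0.107  0.0329] psi 97.18 z [ 0.003 -0.007 -1.   ] F [-1.9 -1.2  8.3] M [-0.12  0.36 -0.06] w 0.0389 q [ 0.23  0.45 -0.61  1.76  0.31  1.03 -0.37]
t 33.45 p [0.5635 0.107  0.0329] psi 97.19 z [ 0.003 -0.007 -1.   ] F [-1.9 -0.4  8.8] M [-0.24  0.38 -0.03] w 0.0392 q [ 0.23  0.45 -0.61  1.76  0.31  1.03 -0.37]
t 33.5 p [0.5635 0.107  0.0329] psi 97.18 z [ 0.003 -0.007 -1.   ] F [-1.4 -0.6  9.3] M [-0.18  0.38 -0.02] w 0.0392 q [ 0.23  0.45 -0.61  1.76  0.31  1.03 -0.37]
t 33.55 p [0.5635 0.107  0.033 ] psi 97.18 z [ 0.003 -0.007 -1.   ] F [-1.8 -1.3  9.1] M [-0.15  0.41 -0.04] w 0.0388 q [ 0.23  0.45 -0.61  1.76  0.31  1.03 -0.37]
```

```bash
python3 - <<'E'
from h import *
st(); print(close_job())
E
```

```text
t 33.55 p [0.5635 0.107  0.033 ] psi 97.18 z [ 0.003 -0.007 -1.   ] F [-1.8 -1.3  9.1] M [-0.15  0.41 -0.04] w 0.0388 q [ 0.23  0.45 -0.61  1.76  0.31  1.03 -0.37]
the job is handed in; nothing more can be done
None
```

I lifted the plunger, swung the dial about 60° to the collimator notch and let the plunger drop home there. I then laid the long barrel in the V-block with its front ring towards the collimator, and handed in at 33.6 s while still pressing it down. No verdict is reported, so what follows is what I measured.

**Last checks**
- **Seating:** the barrel came to rest at the height I predicted. Its front face is within about 1 px of where it should appear when seated, and by the TCP reading its middle is about 3.5 mm ahead of the V's middle.
- **Push:** about 9 N down at the wrist, with about 2 N sideways. From this I estimate roughly 6 N and 9 N on the two V faces. I could not measure the face forces directly.
- **Plunger:** after release, the knob was measured at its home position. The same measurement at the end failed because other dark things got into the mask, but the picture shows the knob unmoved.
- **Other things:** the short barrel was untouched in its nest in the later views. I did not re-measure the other bystanders, but no move went near them.

**What went wrong or disagreed**
- **First knob grasp:** it closed on nothing. The fingertips stand about 17 mm above the reported TCP, not 17 mm below it. I measured this in the side view and allowed for it from then on; the grasp heights after that agreed.
- **Sideways load:** my first attempt to trim it tilted the gripper by about 1°. I corrected the tilt before handing in.

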